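Clear, load and close the bench shaker

TASK

Open the shaker's hold-down frame by pressing its selector knob down and turning it clockwise to the other end until it springs up again, then clear every cement lump off the shaker's tray into the steel waste bin, and only then lay all the sample bottles from the rack flat in the tray, side by side or end to end, not stacked or standing. Last, press and turn the selector back so that the frame closes over the bottles and the knob springs up locked; leave the other things on the bench where they stand.

Things in the scene. Friction and masses are not known exactly. Their poses are not given: they have to be found in the camera images.
- shaker: low teal bench shaker fixed to the bench: deck 270 (x) x 350 (y) mm, its top 55 mm above the bench. Origin on the bench under the centre of its sample tray; x away from the robot at yaw 0. Deck from y = -235 to +115 mm; the selector stands on its -y part. Ears at x = 125, y = +-100 mm, 135 mm tall, carry the frame
- tray (a point): centre of the floor of the shaker's sample tray, 70 mm above the bench, axes as the shaker's. The floor is 218 (x) x 170 (y) mm inside, with a rim standing 12 mm above it, 6 mm thick
- selector_grip (a point): on the axis of the selector, at the height to grip; in shaker axes x = -35, y = -175, z = 111 mm when up. Selector: black upright bar, 50 mm long, 14 thick, 36 tall, on a round flange 68 mm across on which fingertips may push. This point lies 21 mm above the flange's top, 15 mm below the bar's top, moves with the knob; its x axis lies along the bar (the shaker's x at turn 0)
- selector_turn (a joint): turn of the selector in rad, clockwise seen from above: 0 = frame closed (the start), 1.4 = frame open; stops at both ends. Locked while up (0.2 rad of play); turns only while pressed at least 7.5 mm, with about 0.15 N m; springs up, locked, only within 0.15 rad of either end; let go in between it stays down
- selector_press (a joint): how far the selector is pushed down, m: 0 = up, 0.010 = fully down. Spring: 4 N at the top, 9 N fully down
- frame (a joint): angle in rad of the steel rod hold-down frame, geared to the selector (1.5 x its turn): 0 = lying closed over the tray, 2.1 = open, leaning back beyond the far end. Rods 8 mm; 200 mm wide, 190 long, hinged at x = 125, z = 125 mm of the shaker; closed, its underside is 51 mm above the tray's floor: anything taller blocks it
- rack: shallow grey plastic sample tray fixed to the bench, 216 (x) x 168 (y) x 20 mm, walls 4 mm, floor 4 mm, one divider each way: four compartments, centres at x = +-53, y = +-42 mm; walls and dividers stand 16 mm above the floor. Origin under its centre
- waste: deep plain steel waste bin fixed to the bench, open on top, 170 x 170 x 85 mm, walls 4 mm. Origin under its centre. It and the rack stand either side of the shaker, either way round
- bottle1: white sample bottle of square section with a round grey cap, lying: body 75 x 40 x 40 mm, cap 28 mm diameter and 20 mm long, 95 mm in all, 0.12 kg. Origin at its very centre (middle of the 95 mm, 20 mm above its underside); x along it towards the cap, so the body reaches from x = -47.5 to +27.5 mm; z up. Lies in a compartment of the rack, cap either way; may be absent
- bottle2: white sample bottle of square section with a round grey cap, lying: body 75 x 40 x 40 mm, cap 28 mm diameter and 20 mm long, 95 mm in all, 0.12 kg. Origin at its very centre (middle of the 95 mm, 20 mm above its underside); x along it towards the cap, so the body reaches from x = -47.5 to +27.5 mm; z up. Lies in a compartment of the rack, cap either way; may be absent
- bottle3: white sample bottle of square section with a round grey cap, lying: body 75 x 40 x 40 mm, cap 28 mm diameter and 20 mm long, 95 mm in all, 0.12 kg. Origin at its very centre (middle of the 95 mm, 20 mm above its underside); x along it towards the cap, so the body reaches from x = -47.5 to +27.5 mm; z up. Lies in a compartment of the rack, cap either way; may be absent
- bottle4: white sample bottle of square section with a round grey cap, lying: body 75 x 40 x 40 mm, cap 28 mm diameter and 20 mm long, 95 mm in all, 0.12 kg. Origin at its very centre (middle of the 95 mm, 20 mm above its underside); x along it towards the cap, so the body reaches from x = -47.5 to +27.5 mm; z up. Lies in a compartment of the rack, cap either way; may be absent
- lump1: grey-brown lump of hardened cement, about 66 (x) x 40 (y) x 32 (z) mm, 0.11 kg, its middle part the widest and tallest; origin under its centre, z up; lies in the shaker's tray; may be absent
- lump2: grey-brown lump of hardened cement, about 60 (x) x 44 (y) x 36 (z) mm, 0.11 kg, its middle part the widest and tallest; origin under its centre, z up; lies in the shaker's tray; may be absent
- lump3: grey-brown lump of hardened cement, about 72 (x) x 38 (y) x 30 (z) mm, 0.11 kg, its middle part the widest and tallest; origin under its centre, z up; lies in the shaker's tray; may be absent
- timer: bystander, not to be moved: sand timer, 52 mm diameter, 120 mm tall; origin under its centre
- beaker: bystander, not to be moved: glass beaker, 80 mm diameter, 100 mm tall; origin under its centre
- weight: bystander, not to be moved: brass calibration weight, 38 mm diameter, 60 mm tall, standing on the shaker's deck behind the selector; origin under its centre
- level: bystander, not to be moved: yellow spirit level, 24 x 200 x 40 mm, lying along y; origin under its centre
- spatula: bystander, not to be moved: flat spatula, 280 mm long, lying; origin under its centre
There are look-alikes about, which are no part of the job. What is shaped like the lump1 but orange is not meant.

How it is judged (in metres and radians):
On the way, in this order (a step that is already met when the one before it is completed fails the run):
1. the selector is at the open end and has sprung up, the frame open (value of joint selector_turn above 1.2 rad and value of joint selector_press below 0.003 m and value of joint frame above 1.7 rad), for 0.2 s.
2. every lump lies in the waste bin (x of lump1 in the frame of waste between -0.082 and 0.082 m and y of lump1 in the frame of waste between -0.082 and 0.082 m and z of lump1 in the frame of waste between -0.01 and 0.085 m and x of lump2 in the frame of waste between -0.082 and 0.082 m and y of lump2 in the frame of waste between -0.082 and 0.082 m and z of lump2 in the frame of waste between -0.01 and 0.085 m and x of lump3 in the frame of waste between -0.082 and 0.082 m and y of lump3 in the frame of waste between -0.082 and 0.082 m and z of lump3 in the frame of waste between -0.01 and 0.085 m), for 0.2 s.
3. every bottle lies flat in the tray, frame still open (x of bottle1 in the frame of tray between -0.11 and 0.11 m and y of bottle1 in the frame of tray between -0.086 and 0.086 m and z of bottle1 in the frame of tray between 0.012 and 0.03 m and angle between bottle1's own x axis and vertical between 1.4 and 1.74 rad and linear speed of each of bottle1, bottle2, bottle3, bottle4 below 0.05 m/s and x of bottle2 in the frame of tray between -0.11 and 0.11 m and y of bottle2 in the frame of tray between -0.086 and 0.086 m and z of bottle2 in the frame of tray between 0.012 and 0.03 m and angle between bottle2's own x axis and vertical between 1.4 and 1.74 rad and x of bottle3 in the frame of tray between -0.11 and 0.11 m and y of bottle3 in the frame of tray between -0.086 and 0.086 m and z of bottle3 in the frame of tray between 0.012 and 0.03 m and angle between bottle3's own x axis and vertical between 1.4 and 1.74 rad and x of bottle4 in the frame of tray between -0.11 and 0.11 m and y of bottle4 in the frame of tray between -0.086 and 0.086 m and z of bottle4 in the frame of tray between 0.012 and 0.03 m and angle between bottle4's own x axis and vertical between 1.4 and 1.74 rad and value of joint frame above 1.7 rad), for 0.2 s.
4. the selector is back at the closed end, sprung up, the frame closed (value of joint selector_turn below 0.2 rad and value of joint frame below 0.25 rad and value of joint selector_press below 0.003 m), for 0.2 s.
At the end, for the whole second after the job is handed in: every lump in the waste bin below its rim; every bottle lying within 10 degrees of flat on the tray's floor, its middle inside the tray; selector within 0.2 rad of closed and sprung up to within 3 mm, frame within 0.25 rad of closed; all at rest (all of step 2 and all of step 4 and x of bottle1 in the frame of tray between -0.11 and 0.11 m and y of bottle1 in the frame of tray between -0.086 and 0.086 m and z of bottle1 in the frame of tray between 0.012 and 0.03 m and angle between bottle1's own x axis and vertical between 1.4 and 1.74 rad and linear speed of each of bottle1, bottle2, bottle3, bottle4 below 0.05 m/s and x of bottle2 in the frame of tray between -0.11 and 0.11 m and y of bottle2 in the frame of tray between -0.086 and 0.086 m and z of bottle2 in the frame of tray between 0.012 and 0.03 m and angle between bottle2's own x axis and vertical between 1.4 and 1.74 rad and x of bottle3 in the frame of tray between -0.11 and 0.11 m and y of bottle3 in the frame of tray between -0.086 and 0.086 m and z of bottle3 in the frame of tray between 0.012 and 0.03 m and angle between bottle3's own x axis and vertical between 1.4 and 1.74 rad and x of bottle4 in the frame of tray between -0.11 and 0.11 m and y of bottle4 in the frame of tray between -0.086 and 0.086 m and z of bottle4 in the frame of tray between 0.012 and 0.03 m and angle between bottle4's own x axis and vertical between 1.4 and 1.74 rad and linear speed of each of bottle1, bottle2, bottle3, bottle4, lump1, lump2, lump3 below 0.02 m/s); the robot touches nothing.
It fails at once if a bystander was moved more than 40 mm (distance of any of timer, beaker, weight, level, spatula from where it was at the start of the episode above 0.04 m).
It fails at once if the selector was forced round without being pressed down (value of joint selector_turn between 0.45 and 0.95 rad and value of joint selector_press below 0.004 m).
Of bottle1, bottle2, bottle3, bottle4 only 3 to 4 are there at a start; the rules pass over those that are not, and their reading is None.
Of lump1, lump2, lump3 only 2 to 3 are there at a start; the rules pass over those that are not, and their reading is None.
At some moment in a run one of bottle1, bottle2, bottle3, bottle4, lump1, lump2, lump3 may be knocked a few centimetres aside while the robot is not near it.
Once in a run the grip may slacken for a moment while it holds something.
It also fails if it takes over 210 s, if anything falls off the work surface, if the arm or the gripper's body presses on something with over 40 N, if the wrist force passes 120 N, or if a joint passes its speed limit or range.

ROBOT

A 6-joint arm with a two-finger parallel gripper is mounted at the origin on the work surface. World frame = base frame: x ahead of the robot, y to its left, z up, the work surface at z = 0. Lengths are in m, angles in degrees, forces in N, time in s.
With the tool pointing down it reaches from about 0.325 to 0.875 m from the base axis. Payload 4.4 kg.
Tool frame: the origin (TCP) lies midway between the tips of the shut fingers; the grasp point (between the pads) lies grip_point_offset behind it (grip_point_offset is the distance from the TCP to the grasp point, in m); z points along the fingers, y is the direction in which the jaws open and shut (so a half turn about z gives the same grasp; the last joint's range is limited). The gripper opens to 85 mm and grips with 20 to 120 N. Pads are 22 mm wide; open, the fingers measure 114 mm over their backs; the gripper's body (76 mm by 85 mm) begins 54 mm behind the grasp point. The pads swing forward as they close: fully open they stand 13 mm farther back than shut.
Start: joints at [-77.263, 11.837, 88.321, -0, 79.842, -8.623], TCP at [0.209, -0.536, 0.198] pointing down, gripper open.
Joint ranges: [-156.59, 156.59], [-49.26, 127.26], [12.9, 141.05], [-63.56, 243.56], [4.71, 150.69], [-161.64, 161.64]. Speed limits (degrees/s): [159.86, 159.86, 180, 180, 180, 180].

INTERFACE

Orientations are given as a 3x3 rotation matrix whose columns are the frame's x, y, z axes.
In Python, from bench import state, get_image, camera_info, job_done, grip_point_offset gives the robot as it stands.
- The arm moves only by the tool servo_tool, never from a script. Its argument "steps" is a list that holds one entry, the list of rows, each a list of 5 numbers: the closure, from 0 (fully open) to 1 (shut), then the shift along the tool's x, y, z in cm, then the turn about the tool's z in rad. In form: [[[fingers, tx, ty, tz, spin], ...]]. A call has 1 to 12 rows; each row shifts and turns the commanded pose from where the row before left it, along the tool's axes as they then stand; what a row does not reach is not made up. A row lasts 1/12 s, in which the tool goes at most 41.7 mm and 7.16 degrees, less where a joint would pass 70% of its speed; a pose out of reach is approached as far as the arm can. A call is refused whole if a number of a shift passes 4.17 or a number of a turn 0.125, either way. A call with a gripper value outside its range is refused whole. The fingers move at their own pace and stop on an object; the grip force is fixed at half the most. Time passes only in rows, so rows that do not move let the fingers close. It gives the time, the measured TCP pose, the force and the opening at its end, in the units of the state.
- state(): the state, without advancing time (a new reading comes with each control period).
- get_image(name): name is "side" or "top"; returns the picture (384x512x3 uint8, red, green, blue); there is no depth.
- camera_info(name): a dict with "K" (3x3 intrinsics, pixels), "position" and "attitude" of the camera in the world. Camera axes: x right, y down, z forward; pixel columns grow to the right and rows downward; lengths in m; the calibration is good to about 2 mm. A picture is of the moment at which its call begins. camera_info takes no time and is no camera call.
- job_done(): hands the job in, once; it reports no verdict.
The state is a dict: "time_s": time; "joints": joint angles; "qd": joint speeds; "joint_efforts": joint torques, N m; "ee_pos": TCP position; "orientation": TCP orientation; "force": force on the tool from outside, world axes, zero at the start; "moment": the same for the moment, N m; "finger_gap": opening from 0.0 (shut) to 1.0 (fully open).
Only numpy, scipy, OpenCV 4.12 (cv2) and the standard library are available. Lean on these libraries where they do the work, as an engineer would, in place of code of your own. Each camera call takes 0.05 s, during which the arm holds its last target.

## Working session

There is one attempt and no reset: what is moved stays moved. The work goes in short steps, Python scripts to look and compute and a tool call to move; the robot and the scene stay as the last step left them, time stands still between calls to the robot, and variables do not carry over. Pictures are saved under pics/ and viewed, and the job is handed in when it is done.

Besides the shell and the picture viewer there is one more tool, called after "Call:" in YAML: its name, and indented under it one key for each argument. servo_tool: Moves the arm, as the interface text tells. Its arguments: {"type":"object","properties":{"steps":{"type":"array"}},"required":["steps"]}

```bash
ls; mkdir -p pics
cat > h.py <<'E'
import numpy as np, cv2
from bench import *
def snap(name,fn):
    im=get_image(name); cv2.imwrite(f'pics/{fn}.png',im[:,:,::-1]); return im
def ray(name,u,v):
    c=camera_info(name); K=np.array(c['K']); R=np.array(c['attitude']); 
    d=R@np.linalg.solve(K,[u,v,1]); return np.array(c['position']),d
def onz(name,u,v,z):
    p,d=ray(name,u,v); return p+d*(z-p[2])/d[2]
def proj(name,P):
    c=camera_info(name); K=np.array(c['K']); R=np.array(c['attitude'])
    q=K@(R.T@(np.array(P)-np.array(c['position']))); return q[:2]/q[2]
E
python3 - <<'E'
from h import *
snap('top','t0');snap('side','s0')
for n in('top','side'): print(camera_info(n))
print(state(),grip_point_offset)
E
```

```text
pics
{'K': array([[407.13794489,   0.        , 256.51330139],
       [  0.        , 407.13794489, 192.57288029],
       [  0.        ,   0.        ,   1.        ]]), 'position': array([0.31642587, 0.00516555, 1.46996552]), 'attitude': array([[ 0.012841  , -0.98903813,  0.14710094],
       [-0.99985616, -0.01107035,  0.01284936],
       [-0.01108005, -0.14724478, -0.98903802]])}
{'K': array([[395.74285874,   0.        , 259.46239512],
       [  0.        , 395.74285874, 195.92214039],
       [  0.        ,   0.        ,   1.        ]]), 'position': array([0.33784444, 0.87076598, 0.6177374 ]), 'attitude': array([[-0.97760468, -0.11269941,  0.17772992],
       [-0.21042624,  0.51085321, -0.83351652],
       [ 0.00314292, -0.8522487 , -0.52312741]])}
{'time_s': 0.1, 'joints': array([-7.72632930e+01,  1.18808131e+01,  8.83980409e+01, -1.92936280e-04,
        7.98399779e+01, -8.62282701e+00]), 'qd': array([-0.09635074, -0.07596602, -0.24031132, -0.03409644, -0.03499383,
        0.13266252]), 'joint_efforts': array([-7.46781188e-04, -3.84093225e+01, -2.92547643e+01, -2.79378901e-04,
        4.92888037e-03, -6.80513512e-07]), 'ee_pos': array([ 0.20924811, -0.53476568,  0.19691578]), 'orientation': array([[ 9.31313137e-01,  3.64219205e-01, -4.60491340e-04],
       [ 3.64219366e-01, -9.31310992e-01,  2.02224057e-03],
       [ 3.07678207e-04, -2.05105907e-03, -9.99997849e-01]]), 'force': array([0.78780282, 0.20259503, 0.01202549]), 'moment': array([-0.04485127, -0.0208229 ,  0.0345991 ]), 'finger_gap': 1.001207429318033} 0.0187
```

View pics/t0.png

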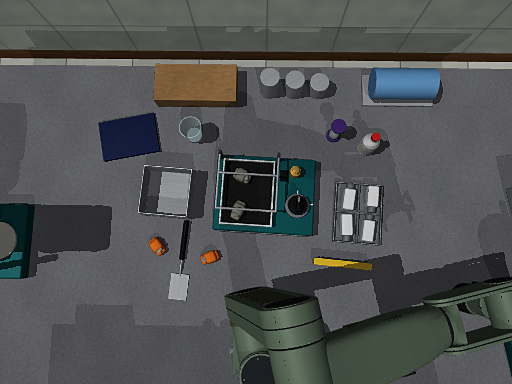

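View pics/s0.png

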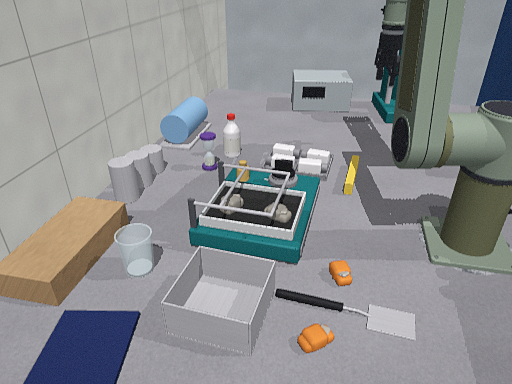

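The top view shows the shaker at about (265,195), the waste bin on the left at (166,190), the rack with 4 bottles at (358,212), lumps near (243,175) and (238,209), and the knob at (297,205). Zooming in next.

Run:
```python
from h import *
im=cv2.imread('pics/t0.png'); c=im[145:255,200:400]; cv2.imwrite('pics/z0.png',cv2.resize(c,None,fx=4,fy=4,interpolation=cv2.INTER_CUBIC))
hsv=cv2.cvtColor(im,cv2.COLOR_BGR2HSV)
m=cv2.inRange(hsv,(80,120,40),(100,255,255)); m[:,:150]=0;m[:,350:]=0
m[:140]=0;m[245:]=0
pts=np.argwhere(m)[:,::-1]
r=cv2.minAreaRect(pts.astype(np.float32)); print(r)
for p in cv2.boxPoints(r): print(p,onz('top',*p,0.055))
im=cv2.imread('pics/s0.png'); c=im[130:350,150:350]; cv2.imwrite('pics/z1.png',cv2.resize(c,None,fx=2.7,fy=2.7,interpolation=cv2.INTER_CUBIC))
```

```text
((263.9698181152344, 194.4981689453125), (99.81684875488281, 75.58857727050781), 3.4682295322418213)
[211.86642 229.20403] [0.39657811 0.17689695 0.055     ]
[216.43918 153.75389] [0.66531585 0.16835169 0.055     ]
[316.0732  159.79231] [ 0.6469083  -0.18641722  0.055     ]
[311.50046 235.24245] [ 0.37997535 -0.16833421  0.055     ]
```

View pics/z0.png

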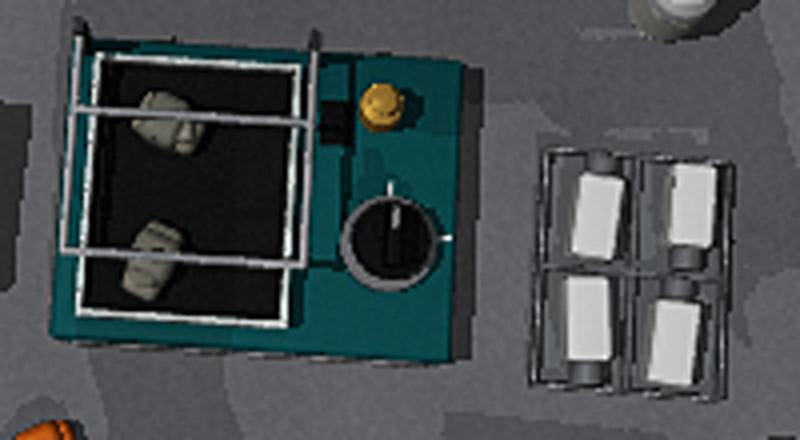

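View pics/z1.png

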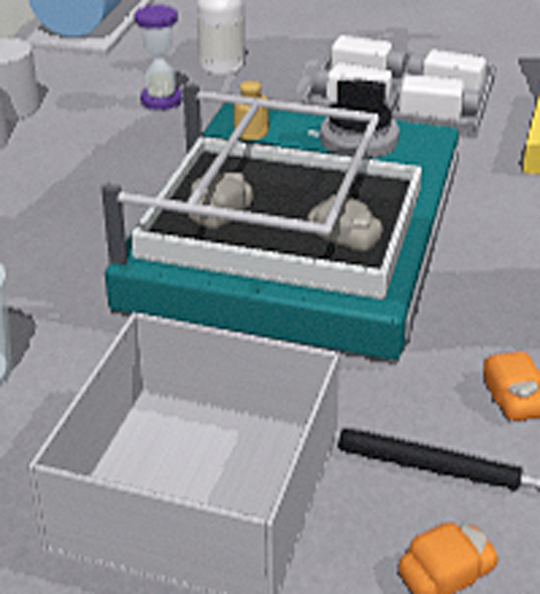

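```bash
cat > pose.py <<'E'
from h import *
def fit(name,uv,z,obj):
    P=np.array([onz(name,*p,zz)[:2] for p,zz in zip(uv,np.broadcast_to(z,len(uv)))]); O=np.array(obj)
    a=O-O.mean(0); b=P-P.mean(0)
    th=np.arctan2((a[:,0]*b[:,1]-a[:,1]*b[:,0]).sum(),(a*b).sum())
    R=np.array([[np.cos(th),-np.sin(th)],[np.sin(th),np.cos(th)]])
    t=P.mean(0)-R@O.mean(0); print('res mm',np.round((P-(O@R.T+t))*1000,1).tolist()); return th,t
E
python3 - <<'E'
from pose import *
uv=[(200+x/4,145+y/4) for x,y in [(95,52),(302,66),(286,328),(77,314)]]
o=[(.115,.091),(.115,-.091),(-.115,-.091),(-.115,.091)]
th,t=fit('top',uv,.082,o); print('shaker',th,t)
R=np.array([[np.cos(th),-np.sin(th)],[np.sin(th),np.cos(th)]])
for n,p in [('grip',(-.035,-.175)),]: print(n,R@p+t)
# side check: project rim corners
for q in o+[(-.135,.115),(.135,.115)]:
    w=R@q+t; print(q,proj('side',[*w,.082 if abs(q[1])<.1 else .055]))
print(proj('top',[*(R@(-.035,-.175)+t),.126]),'knob top')
# rack: corners at z .02
uv=[(200+x/4,145+y/4) for x,y in [(546,148),(735,163),(724,400),(530,383)]]
o=[(.108,.084),(.108,-.084),(-.108,-.084),(-.108,.084)]
th2,t2=fit('top',uv,.02,o); print('rack',th2,t2)
# bottles
im=cv2.imread('pics/t0.png'); hsv=cv2.cvtColor(im,cv2.COLOR_BGR2HSV)
m=cv2.inRange(hsv,(0,0,190),(180,40,255)); m[:,:335]=0;m[:,385:]=0;m[:180]=0;m[245:]=0
cs,_=cv2.findContours(m,cv2.RETR_EXTERNAL,cv2.CHAIN_APPROX_NONE)
for c in cs:
    if cv2.contourArea(c)<60: continue
    r=cv2.minAreaRect(c); p=np.array([onz('top',*q,.044)[:2] for q in cv2.boxPoints(r)])
    print('bottle',r,'ctr',p.mean(0),'dims',np.linalg.norm(p[1]-p[0]),np.linalg.norm(p[2]-p[1]), 'dir',p[1]-p[0])
E
```

```text
res mm [[0.0, -0.1], [-1.2, 0.9], [0.4, 1.3], [0.8, -2.2]]
shaker -0.051360705480685186 [0.52413481 0.05433338]
grip [ 0.48019679 -0.11863902]
(0.115, 0.091) [197.9702487  216.22701042]
(0.115, -0.091) [223.52914277 180.24271578]
(-0.115, -0.091) [306.00550188 191.58683544]
(-0.115, 0.091) [292.82677702 231.5134672 ]
(-0.135, 0.115) [299.01821519 248.88894814]
(0.135, 0.115) [187.12931646 229.82475095]
[298.91610028 203.80354598] knob top
res mm [[-2.6, 0.8], [-1.5, -1.1], [2.2, -1.2], [1.9, 1.5]]
rack -0.07736688516493644 [ 0.46233384 -0.34016364]
bottle ((368.0846252441406, 230.32310485839844), (10.170848846435547, 19.72152328491211), 7.125016689300537) ctr [ 0.40007803 -0.36657093] dims 0.0688979790014454 0.03526467823194027 dir [ 0.06813331 -0.01023638]
bottle ((346.5, 224.5), (19.0, 9.0), 90.0) ctr [ 0.41943904 -0.29197382] dims 0.03145909418787114 0.06633119923057913 dir [ 0.00037157 -0.0314569 ]
bottle ((348.6199645996094, 198.66000366210938), (9.616652488708496, 19.233304977416992), 8.13010311126709) ctr [ 0.51057378 -0.30122546] dims 0.06872395687115912 0.03378094749730515 dir [ 0.06786492 -0.01083213]
bottle ((372.63720703125, 195.9425048828125), (9.645255088806152, 19.623106002807617), 3.814074993133545) ctr [ 0.52120815 -0.38587957] dims 0.07011060339649415 0.03392925195191193 dir [ 0.06980935 -0.00649246]
```

Add to h.py:
```python
def go(x,y,z,yaw=None):
    s=state(); R=np.array(s['orientation']); p=np.array(s['ee_pos'])
    d=R.T@(np.array([x,y,z])-p); cur=np.arctan2(R[1,0],R[0,0])
    print('shift cm',np.round(d*100,2),'cur',np.round(p,4),'yaw',round(cur,3))
    if yaw is not None:
        sp=(cur-yaw+np.pi)%(2*np.pi)-np.pi; print('spin',round(sp,3))
        print('q6',s['joints'][5])
        c,n=np.cos(yaw),np.sin(yaw); e=np.array([x,y])-p[:2]
        print('after spin: tx,ty',np.round(100*np.array([c*e[0]+n*e[1],n*e[0]-c*e[1]]),2),'tz',round(-100*(z-p[2]),2))
    print('t',s['time_s'],'F',np.round(s['force'],1),'gap',s['finger_gap'])
```

```text
(no output)
```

Call:
servo_tool:
  steps:
    - [[0.5,3.36,-2.4,0,0],[0.5,3.36,-2.4,0,0],[0.5,3.36,-2.4,0,0],[0.5,3.36,-2.4,0,0],[0.5,3.36,-2.4,0,0],[0.5,3.36,-2.4,0,0],[0.5,3.36,-2.4,0,0],[0.5,3.36,-2.4,0,0],[0.5,3.36,-2.4,0,0],[0.5,3.36,-2.4,0,0],[0.5,3.36,-2.4,0,0],[0.5,3.36,-2.4,0,0]]

```text
time_s: 1.1
ee_pos: [0.4804, -0.1183, 0.1977]
orientation: [[0.931, 0.364, -0.0], [0.364, -0.931, 0.0], [-0.0, -0.0, -1.0]]
force: [-0.0, -0.2, 0.0]
finger_gap: 0.501
```

Call:
servo_tool:
  steps:
    - [[0.5,0,0,0,-0.12],[0.5,0,0,0,-0.12],[0.5,0,0,0,-0.12],[0.5,0,0,0,-0.12],[0.5,0,0,0,-0.12],[0.5,0,0,0,-0.12],[0.5,0,0,0,-0.12],[0.5,0,0,0,-0.12],[0.5,0,0,0,-0.12],[0.5,0,0,0,-0.12],[0.5,0,0,0,-0.12],[0.5,0,0,0,-0.12]]

```text
time_s: 2.1
ee_pos: [0.4796, -0.1202, 0.1974]
orientation: [[-0.245, 0.969, -0.001], [0.969, 0.245, 0.001], [0.001, -0.001, -1.0]]
force: [-0.1, 0.1, 0.4]
finger_gap: 0.496
```

Call:
servo_tool:
  steps:
    - [[0.5,0,0,0,-0.12],[0.5,0,0,0,-0.12],[0.5,0,0,0,-0.12],[0.5,0,0,0,-0.12],[0.5,0,0,0,-0.12],[0.5,0,0,0,-0.12],[0.5,0,0,0,-0.12],[0.5,0,0,0,-0.12],[0.5,0,0,0,-0.12],[0.5,0,0,0,-0.12],[0.5,0,0,0,-0.04],[0.5,0,0,0,0]]

```text
time_s: 3.1
ee_pos: [0.4796, -0.1203, 0.1975]
orientation: [[-0.996, 0.088, -0.001], [0.088, 0.996, 0.0], [0.001, 0.0, -1.0]]
force: [-0.3, 0.7, 0.0]
finger_gap: 0.501
```

```bash
python3 -c "
from h import *
go(.480,-.1186,.14,3.09)
snap('top','t1')"
```

```text
shift cm [-0.03  0.17  5.75] cur [ 0.4796 -0.1203  0.1975] yaw 3.053
spin -0.037
q6 -109.05962273893125
after spin: tx,ty [-0.03  0.17] tz 5.75
t 3.1 F [-0.3  0.7  0. ] gap 0.5009994882111332
```

Call:
servo_tool:
  steps:
    - [[0.5,0,0.17,2,-0.037],[0.5,0,0,2,0],[0.5,0,0,2,0],[0.5,0,0,2,0],[0.5,0,0,1.5,0],[0.5,0,0,0.95,0],[1,0,0,0,0],[1,0,0,0,0],[1,0,0,0,0],[1,0,0,0,0],[1,0,0,0,0],[1,0,0,0,0]]

```text
time_s: 4.15
ee_pos: [0.4809, -0.119, 0.0944]
orientation: [[-0.999, 0.052, 0.002], [0.052, 0.999, -0.001], [-0.002, -0.001, -1.0]]
force: [-0.1, -0.2, -0.2]
finger_gap: 0.002
```

```bash
python3 -c "
from h import *
go(.480,-.1186,.093,3.09)
print(state()['moment'])"
```

```text
shift cm [0.09 0.04 0.14] cur [ 0.4809 -0.119   0.0944] yaw 3.09
spin -0.0
q6 -110.95371556715567
after spin: tx,ty [0.09 0.04] tz 0.14
t 4.15 F [-0.1 -0.2 -0.2] gap 0.0017701101103481823
[ 0.00840621 -0.02727793 -0.0200648 ]
```

```bash
python3 -c "
from h import *
a=snap('top','t2');b=snap('side','s2')
o=np.hstack([cv2.resize(a[150:250,250:350],(400,400),interpolation=2),cv2.resize(b[110:210,230:330],(400,400),interpolation=2)])
cv2.imwrite('pics/z2.png',o[:,:,::-1]); print(state()['joints'],proj('top',[.48,-.1186,.126]))"
```

```text
[-2.39255877e+01  8.71467553e+00  1.05280637e+02  1.03067033e-03
  6.59454878e+01 -1.10956083e+02] [298.90448107 203.86227665]
```

View pics/z2.png

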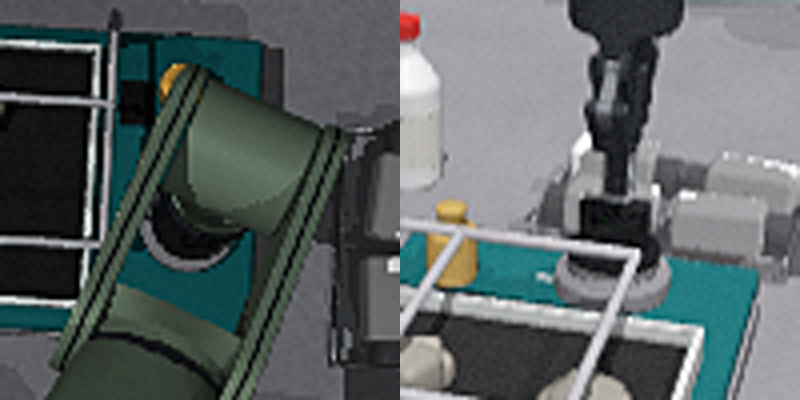

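View pics/s2.png

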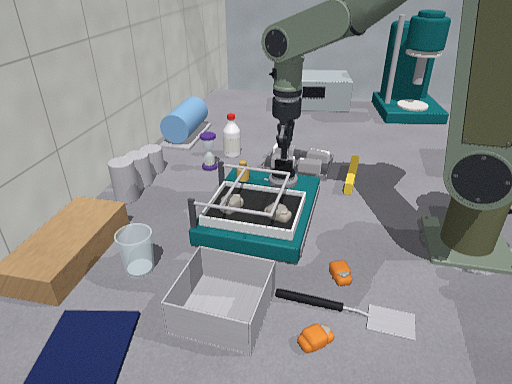

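```bash
python3 -c "
from h import *
print('bar top side',proj('side',[.48,-.1186,.126]),'flange',proj('side',[.48,-.1186,.09]))
for z in (.094,.126,.16,.2,.25): print(z,proj('side',[.481,-.119,z]),proj('top',[.481,-.119,z]))
b=cv2.imread('pics/s2.png')
cv2.imwrite('pics/z3.png',cv2.resize(b[100:200,240:330],None,fx=6,fy=6,interpolation=2))
b=cv2.imread('pics/s0.png')
cv2.imwrite('pics/z4.png',cv2.resize(b[100:200,240:330],None,fx=6,fy=6,interpolation=2))
"
```

```text
bar top side [283.65075259 159.33493216] flange [283.20642828 170.73003878]
0.094 [282.92979726 169.38320881] [298.15619522 204.69971372]
0.126 [283.32038926 159.23854473] [299.02434816 203.56455444]
0.16 [283.74854016 148.11838088] [299.99243732 202.29872287]
0.2 [284.2704884  134.56206216] [301.19655663 200.72426848]
0.25 [284.95238049 116.85159659] [302.81070172 198.61368207]
```

View pics/z3.png

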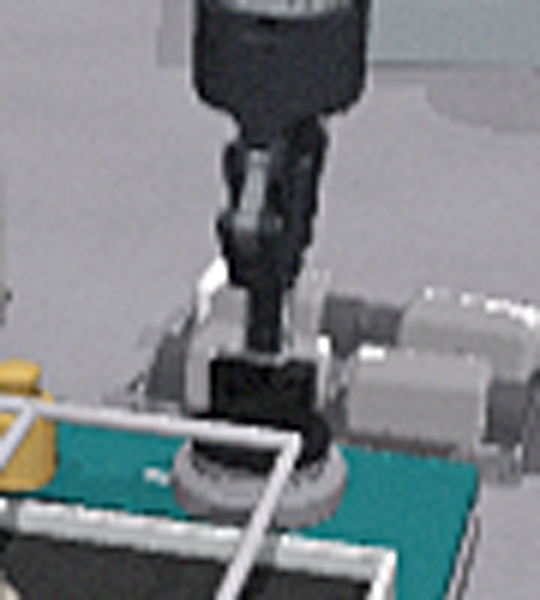

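View pics/z4.png

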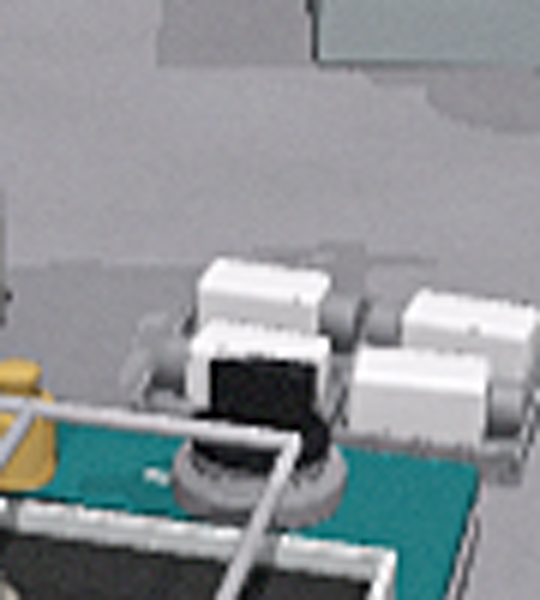

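View pics/t1.png

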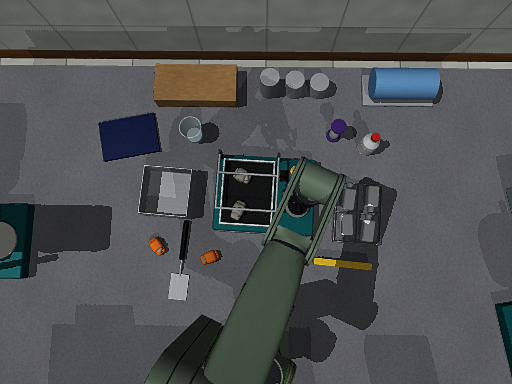

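The fingers read fully shut, and in the side view they pass behind the bar at about (284,159), so the grasp missed. I'll raise the gripper and check where the fingertips really are.

Call:
servo_tool:
  steps:
    - [[1,0,0,-2,0],[1,0,0,-2,0],[1,0,0,-2,0],[1,0,0,0,0]]

```text
time_s: 4.58
ee_pos: [0.4835, -0.1202, 0.1581]
orientation: [[-0.999, 0.052, 0.008], [0.052, 0.999, -0.004], [-0.008, -0.003, -1.0]]
force: [2.0, 0.4, 0.7]
finger_gap: -0.002
```

```bash
python3 -c "
from h import *
b=snap('side','s3')[:,:,::-1]
cv2.imwrite('pics/z5.png',cv2.resize(b[80:190,240:330],None,fx=5,fy=5,interpolation=2))
p=state()['ee_pos'];print(p,proj('side',p))
print(state()['joints'],state()['finger_gap'])
"
```

```text
[ 0.48228907 -0.11964312  0.15612241] [283.27463149 149.26587053]
[-2.39229947e+01  4.33001750e+00  1.02026479e+02  1.29621595e-03
  7.32926281e+01 -1.10958324e+02] -0.004998787707029433
```

View pics/z5.png

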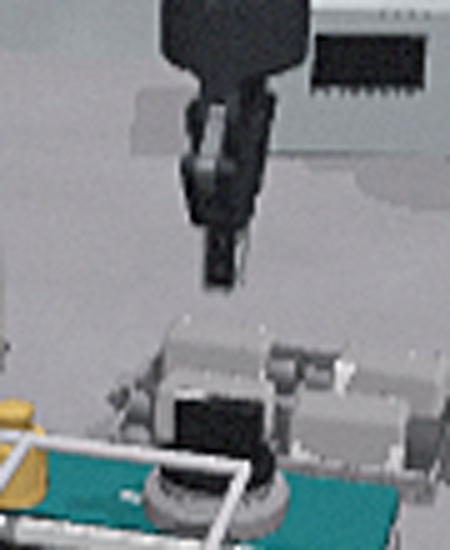

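Call:
servo_tool:
  steps:
    - [[1,0,0,2,0],[1,0,0,2,0],[1,0,0,2,0],[1,0,0,0.4,0],[1,0,0,0.4,0],[1,0,0,0,0],[1,0,0,0,0]]

```text
time_s: 5.22
ee_pos: [0.4787, -0.1181, 0.0856]
orientation: [[-0.999, 0.052, -0.004], [0.052, 0.999, 0.001], [0.004, 0.001, -1.0]]
force: [-3.8, 1.8, 6.3]
finger_gap: 0.002
```

```bash
python3 -c "
from h import *
b=snap('side','s4')[:,:,::-1]
cv2.imwrite('pics/z6.png',cv2.resize(b[80:190,240:330],None,fx=5,fy=5,interpolation=2))
s=state();p=s['ee_pos'];print(p,proj('side',p),s['force'])
"
```

```text
[ 0.47867396 -0.11813887  0.08580032] [283.58951171 172.1565811 ] [-4.77836609  1.86239788  6.85366918]
```

View pics/z6.png

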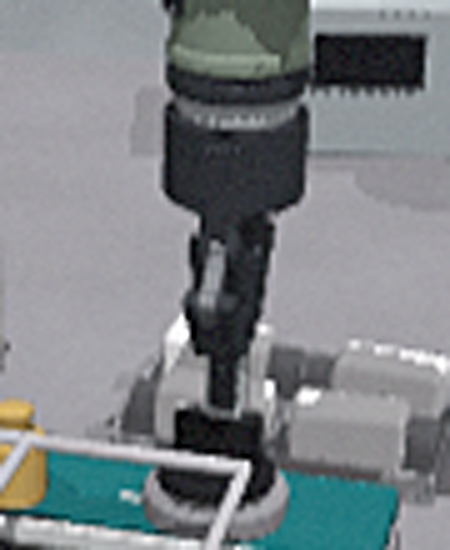

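The contact force of about 7 N with the reported z at 0.086 matches the bar top. So the real fingertips sit about 34 mm above the reported TCP, and I'll apply that offset. Next is a rise, open, and a deeper grasp.

Call:
servo_tool:
  steps:
    - [[1,0,0,-2,0],[0.5,0,0,0,0],[0.5,0,0,0,0],[0.5,0,0,0,0],[0.5,0,0,0,0],[0.5,0,0,0,0],[0.5,0,0,1.5,0],[0.5,0,0,1.5,0],[0.5,0,0,1.0,0],[0.5,0,0,0.6,0],[0.5,0,0,0,0],[0.5,0,0,0,0]]

```text
time_s: 6.27
ee_pos: [0.4799, -0.1187, 0.0592]
orientation: [[-0.999, 0.052, -0.001], [0.052, 0.999, 0.0], [0.001, 0.0, -1.0]]
force: [0.1, -0.2, -0.6]
finger_gap: 0.501
```

Call:
servo_tool:
  steps:
    - [[1,0,0,0,0],[1,0,0,0,0],[1,0,0,0,0],[1,0,0,0,0],[1,0,0,0,0],[1,0,0,0,0]]

```text
time_s: 6.77
ee_pos: [0.4809, -0.1191, 0.0603]
orientation: [[-0.999, 0.052, 0.002], [0.052, 0.999, -0.001], [-0.002, -0.001, -1.0]]
force: [-0.1, -0.0, 3.4]
finger_gap: 0.154
```

```bash
python3 -c "
from h import *
b=snap('side','s5')[:,:,::-1]
cv2.imwrite('pics/z7.png',cv2.resize(b[80:190,240:330],None,fx=5,fy=5,interpolation=2))
s=state();p=s['ee_pos'];print(p,s['force'],s['moment'],s['finger_gap'])
"
```

```text
[ 0.48098539 -0.11917999  0.06026148] [ 0.86791213 -0.03259923  3.8834114 ] [-0.05648828  0.04274306  0.06144701] 0.15490614251426812
```

View pics/z7.png

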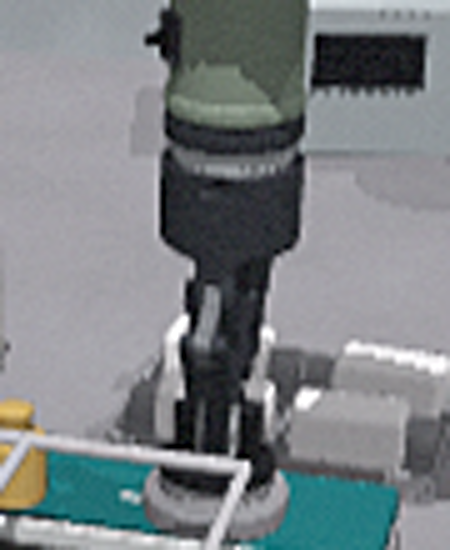

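Bar gripped (gap 0.155, about 13 mm). Now pressing.

Call:
servo_tool:
  steps:
    - [[1,0,0,0.5,0],[1,0,0,0.5,0],[1,0,0,0.2,0],[1,0,0,0,0],[1,0,0,0,0]]

```text
time_s: 7.23
ee_pos: [0.481, -0.1192, 0.0503]
orientation: [[-0.999, 0.052, 0.001], [0.052, 0.999, -0.001], [-0.001, -0.001, -1.0]]
force: [-5.6, 1.1, 19.0]
finger_gap: 0.157
```

Call:
servo_tool:
  steps:
    - [[1,0,0,0,0.06],[1,0,0,0,0.06],[1,0,0,0,0.08],[1,0,0,0,0.08],[1,0,0,0,0.08],[1,0,0,0,0.08]]

```text
time_s: 7.73
ee_pos: [0.4812, -0.1185, 0.0503]
orientation: [[-0.88, 0.475, 0.002], [0.475, 0.88, 0.0], [-0.001, 0.001, -1.0]]
force: [-4.7, 4.7, 19.2]
finger_gap: 0.153
```

```bash
python3 -c "
from h import *
b=snap('side','s6')
s=state();p=s['ee_pos'];print(p,s['force'],s['moment'],s['finger_gap'])
"
```

```text
[ 0.48127075 -0.1184591   0.05029267] [-5.8326623   3.82236021 19.47368988] [0.61605353 0.86008569 0.01095085] 0.15360037482374744
```

View pics/s6.png

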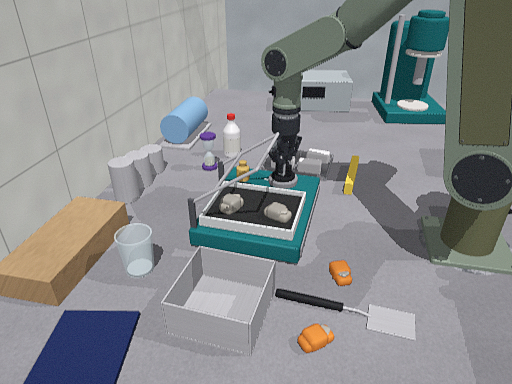

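The frame is rising (rods now run from (190,190) towards (275,145)), so the turn works. I'll carry on to 1.4 rad.

Call:
servo_tool:
  steps:
    - [[1,0,0,0,0.08],[1,0,0,0,0.08],[1,0,0,0,0.08],[1,0,0,0,0.08],[1,0,0,0,0.08],[1,0,0,0,0.08],[1,0,0,0,0.08],[1,0,0,0,0.08],[1,0,0,0,0.08],[1,0,0,0,0.08],[1,0,0,0,0.08],[1,0,0,0,0.06]]

```text
time_s: 8.78
ee_pos: [0.4826, -0.1176, 0.0503]
orientation: [[-0.135, 0.991, 0.005], [0.991, 0.135, 0.002], [0.001, 0.005, -1.0]]
force: [-1.7, 6.4, 17.0]
finger_gap: 0.159
```

Call:
servo_tool:
  steps:
    - [[1,0,0,0,0],[1,0,0,-0.6,0],[1,0,0,-0.5,0],[0.5,0,0,0,0],[0.5,0,0,0,0],[0.5,0,0,0,0],[0.5,0,0,0,0]]

```text
time_s: 9.37
ee_pos: [0.4791, -0.1185, 0.0575]
orientation: [[-0.138, 0.99, -0.002], [0.99, 0.138, 0.001], [0.001, -0.002, -1.0]]
force: [-0.8, 0.1, -0.3]
finger_gap: 0.501
```

```bash
python3 -c "
from h import *
b=snap('side','s7')
s=state();p=s['ee_pos'];print(p,s['force'],s['moment'],s['finger_gap'],s['joints'])
"
```

```text
[ 0.4792045  -0.11854778  0.05752906] [-0.76801446 -0.36124592  0.09059913] [0.04123405 0.02455277 0.02127009] 0.4993766199715311 [-2.39443545e+01  1.17718373e+01  1.06759691e+02 -1.13371818e-02
  6.15881666e+01 -3.18904228e+01]
```

View pics/s7.png

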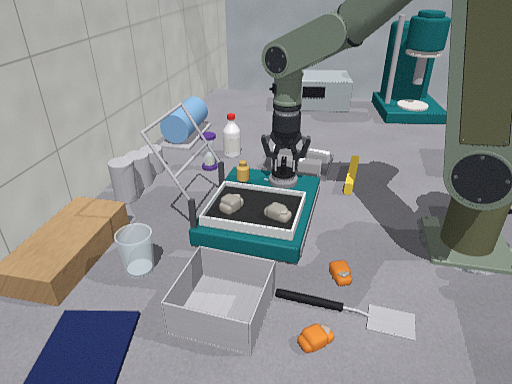

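Call:
servo_tool:
  steps:
    - [[0.5,0,0,-3,0],[0.5,0,0,-4,0],[0.5,0,0,-4,0],[0.5,0,0,-3,0],[0.5,0,0,0,0]]

```text
time_s: 9.83
ee_pos: [0.4848, -0.1209, 0.206]
orientation: [[-0.138, 0.99, 0.013], [0.99, 0.138, -0.006], [-0.008, 0.012, -1.0]]
force: [0.8, -0.9, -0.3]
finger_gap: 0.5
```

```bash
python3 -c "
from pose import *
a=snap('top','t8');b=snap('side','s8')
z=lambda im,r:cv2.resize(im[r[1]:r[3],r[0]:r[2]],(390,int(390*(r[3]-r[1])/(r[2]-r[0]))),interpolation=2)
A=z(a,(135,150,275,245));B=z(b,(180,150,330,260));h=max(len(A),len(B))
p=lambda i:np.vstack([i,np.zeros((h-len(i),390,3),np.uint8)])
cv2.imwrite('pics/z8.png',np.hstack([p(A),p(B)])[:,:,::-1])
bb=a[:,:,::-1].copy();hsv=cv2.cvtColor(bb,cv2.COLOR_BGR2HSV)
m=cv2.inRange(hsv,(0,0,70),(60,255,200)); 
mm=np.zeros_like(m); poly=np.array([(226,162),(271,165),(268,220),(222,217)]); cv2.fillPoly(mm,[poly],255); m&=mm
cs,_=cv2.findContours(m,cv2.RETR_EXTERNAL,cv2.CHAIN_APPROX_NONE)
for c in cs:
    if cv2.contourArea(c)<30: continue
    r=cv2.minAreaRect(c); P=np.array([onz('top',*q,.088)[:2] for q in cv2.boxPoints(r)])
    d1,d2=P[1]-P[0],P[2]-P[1]; d=d1 if np.linalg.norm(d1)>np.linalg.norm(d2) else d2
    print('lump',np.round(r[0],1),P.mean(0),np.linalg.norm(d1),np.linalg.norm(d2),'yaw',np.arctan(d[1]/d[0]))
"
```

```text
lump [237.1 209.7] [0.46209394 0.08857314] 0.06287047547712708 0.03573506346159348 yaw -0.35861927760597007
lump [241.8 174.9] [0.58319011 0.07477753] 0.04069424270129657 0.05456789805602837 yaw 1.1114458058436838
```

View pics/z8.png

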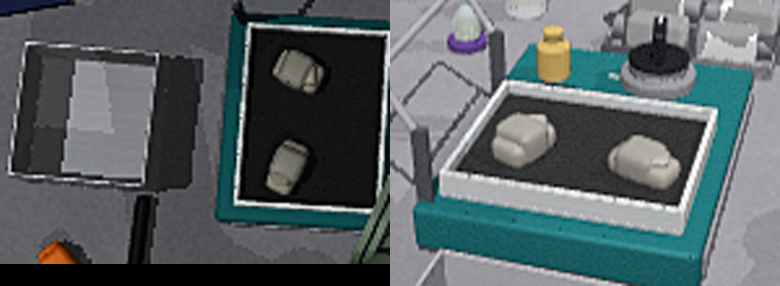

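The view shows the knob up and turned, the frame leaning back, and only two lumps, at (237,210) and (242,175) in the top view. Going for the near lump.

```bash
python3 -c "
from pose import *
uv=[(135+x/2.786,150+y/2.786) for x,y in [(27,42),(158,55),(143,187),(10,175)]]
o=[(.085,.085),(.085,-.085),(-.085,-.085),(-.085,.085)]
print('waste',fit('top',uv,.085,o))
go(.462,.0886,.206,-.36+np.pi)
"
```

```text
res mm [[-0.9, -1.8], [-2.4, 2.9], [1.9, 2.0], [1.4, -3.1]]
waste (np.float64(-0.07868410185894234), array([0.52445033, 0.33785425]))
shift cm [20.85  1.   -0.66] cur [ 0.481  -0.1193  0.1997] yaw 1.71
spin -1.072
q6 -31.891030670340054
after spin: tx,ty [ 9.1  18.78] tz -0.63
t 9.9333 F [-0.6 -0.1 -0.5] gap 0.5045791630849837
```

Call:
servo_tool:
  steps:
    - [[0.3,3.47,0.17,0,0],[0.3,3.47,0.17,0,0],[0.3,3.47,0.17,0,0],[0.3,3.47,0.17,0,0],[0.3,3.47,0.17,0,0],[0.3,3.47,0.17,0,0],[0.3,0,0,1,-0.12],[0.3,0,0,1,-0.12],[0.3,0,0,1,-0.12],[0.3,0,0,1,-0.12],[0.3,0,0,1,-0.12],[0.3,0,0,1,-0.12]]

```text
time_s: 10.93
ee_pos: [0.459, 0.0888, 0.1352]
orientation: [[-0.761, 0.649, -0.006], [0.649, 0.761, -0.0], [0.004, -0.004, -1.0]]
force: [-0.1, 0.2, 0.1]
finger_gap: 0.704
```

Call:
servo_tool:
  steps:
    - [[0.3,0,0,0,-0.12],[0.3,0,0,0,-0.12],[0.3,0,0,0,-0.11],[0.3,0,0,0,0]]

```text
time_s: 11.27
ee_pos: [0.4591, 0.0887, 0.1357]
orientation: [[-0.936, 0.352, -0.006], [0.352, 0.936, -0.0], [0.005, -0.002, -1.0]]
force: [-0.5, 0.7, -0.4]
finger_gap: 0.699
```

```bash
python3 -c "
from pose import *
go(.462,.0886,.038,-.36+np.pi)
snap('side','s9')
"
```

```text
shift cm [-0.33  0.11  9.77] cur [0.4591 0.0887 0.1357] yaw 2.781
spin -0.0
q6 -69.04080331693692
after spin: tx,ty [-0.27  0.09] tz 9.77
t 11.2667 F [-0.5  0.7 -0.4] gap 0.6987158791115597
```

View pics/s9.png

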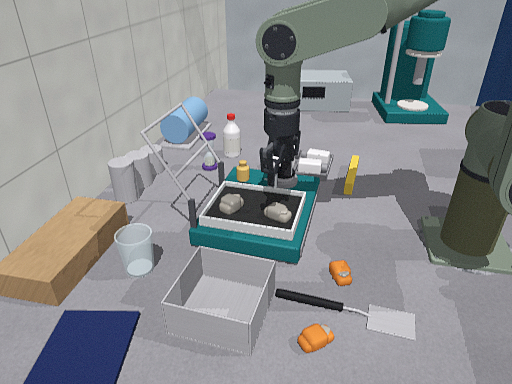

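```bash
python3 -c "
from pose import *
for z in (.10,.136,.168,.2,.25): print(z,proj('side',[.459,.0887,z]),proj('top',[.459,.0887,z]))
a=snap('top','t9')
b=cv2.imread('pics/s9.png')
A=cv2.resize(a[140:260,180:310,::-1],None,fx=3,fy=3,interpolation=2);B=cv2.resize(b[100:220,220:350],None,fx=3,fy=3,interpolation=2)
cv2.imwrite('pics/z9.png',np.hstack([A,B]))
"
```

```text
0.1 [278.11195626 207.68492437] [236.84749208 210.24938323]
0.136 [278.53987111 194.80385411] [236.20442106 209.10968137]
0.168 [278.93513059 182.90577383] [235.60344999 208.04459241]
0.2 [279.34522687 170.56107716] [234.97271536 206.92675408]
0.25 [280.01775086 150.31679532] [233.92213918 205.06483899]
```

View pics/z9.png

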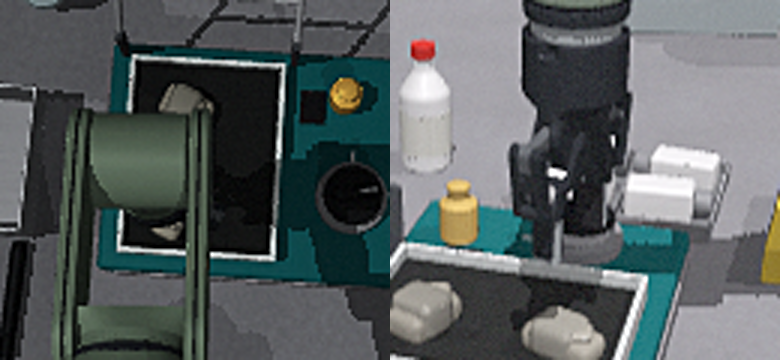

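Call:
servo_tool:
  steps:
    - [[0.3,-0.2,0.1,3,0],[0.3,0,0,3,0],[0.3,0,0,2,0],[0.3,0,0,1.0,0],[0.3,0,0,0.7,0],[0.3,0,0,0,0]]

```text
time_s: 11.87
ee_pos: [0.4624, 0.089, 0.0401]
orientation: [[-0.935, 0.355, -0.003], [0.355, 0.935, -0.0], [0.003, -0.001, -1.0]]
force: [0.3, -1.0, -0.2]
finger_gap: 0.704
```

Call:
servo_tool:
  steps:
    - [[1,0,0,0,0],[1,0,0,0,0],[1,0,0,0,0],[1,0,0,0,0],[1,0,0,0,0],[1,0,0,0,0],[1,0,0,0,0]]

```text
time_s: 12.45
ee_pos: [0.4652, 0.0891, 0.0429]
orientation: [[-0.935, 0.354, 0.003], [0.354, 0.935, 0.0], [-0.003, 0.001, -1.0]]
force: [-0.1, 0.8, 6.1]
finger_gap: 0.455
```

```bash
python3 -c "
from pose import *
b=snap('side','s10')
go(.52,.33,.2)
"
```

```text
shift cm [  3.36  24.48 -15.68] cur [0.4653 0.0892 0.043 ] yaw 2.78
t 12.5 F [-0.4  0.3  6.1] gap 0.45446056950700786
```

View pics/s10.png

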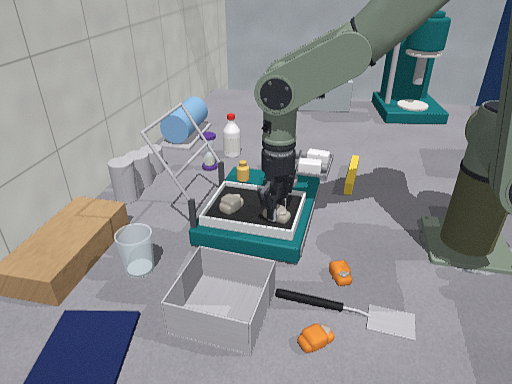

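Lump gripped (gap about 39 mm). Lifting and moving to the bin.

Call:
servo_tool:
  steps:
    - [[1,0,0,-1.5,0],[1,0,0,-3,0],[1,0,0,-3.5,0],[1,0,0,-3.5,0],[1,0,0,-3,0],[1,0.5,3.5,0,0],[1,0.5,3.5,0,0],[1,0.5,3.5,0,0],[1,0.5,3.5,0,0],[1,0.5,3.5,0,0],[1,0.5,3.5,0,0],[1,0.5,3.5,0,0]]

```text
time_s: 13.5
ee_pos: [0.5171, 0.3322, 0.1858]
orientation: [[-0.935, 0.354, -0.001], [0.354, 0.935, -0.001], [0.001, -0.001, -1.0]]
force: [-0.9, -1.3, -0.3]
finger_gap: 0.457
```

```bash
python3 -c "
from pose import *
b=snap('side','s11')
go(.50,.33,.06)
"
```

```text
shift cm [ 1.36 -1.53 12.55] cur [0.518  0.3388 0.1856] yaw 2.784
t 13.55 F [ 2.9  4.8 -1.3] gap 0.45183543127850484
```

View pics/s11.png

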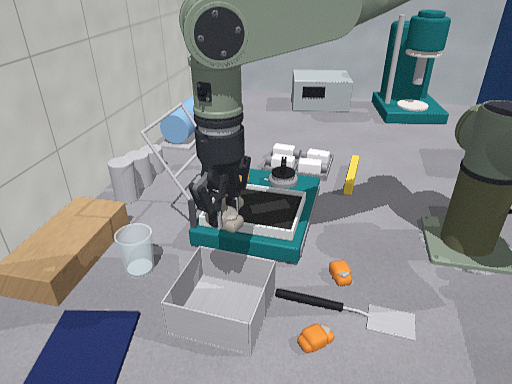

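Call:
servo_tool:
  steps:
    - [[1,1.2,-1.0,0,0],[1,0,0,3.5,0],[1,0,0,3.5,0],[1,0,0,3.5,0],[1,0,0,3,0],[1,0,0,1.5,0],[0.4,0,0,0,0],[0.4,0,0,0,0],[0.4,0,0,0,0],[0.4,0,0,0,0],[0.4,0,0,0,0],[0.4,0,0,0,0]]

```text
time_s: 14.55
ee_pos: [0.5042, 0.3261, 0.0383]
orientation: [[-0.935, 0.354, 0.003], [0.354, 0.935, 0.001], [-0.002, 0.002, -1.0]]
force: [-0.3, -0.0, -0.6]
finger_gap: 0.595
```

Call:
servo_tool:
  steps:
    - [[0.4,0,0,-3,0],[0.4,0,0,-4,0],[0.4,0,0,-4,0],[0.4,0,0,-3,0],[0.4,0,0,0,0]]

```text
time_s: 14.97
ee_pos: [0.5084, 0.3282, 0.1867]
orientation: [[-0.935, 0.354, 0.016], [0.354, 0.935, 0.007], [-0.013, 0.013, -1.0]]
force: [1.3, 0.1, 0.9]
finger_gap: 0.598
```

```bash
python3 -c "
from pose import *
b=snap('side','s12')
go(.583,.075,.17,1.11)
"
```

```text
shift cm [-16.06 -20.9    1.27] cur [0.5066 0.3273 0.1831] yaw 2.78
spin 1.67
q6 -44.62868743544833
after spin: tx,ty [-19.2   18.06] tz 1.31
t 15.0167 F [0.6 0.8 0.4] gap 0.5980188834520413
```

View pics/s12.png

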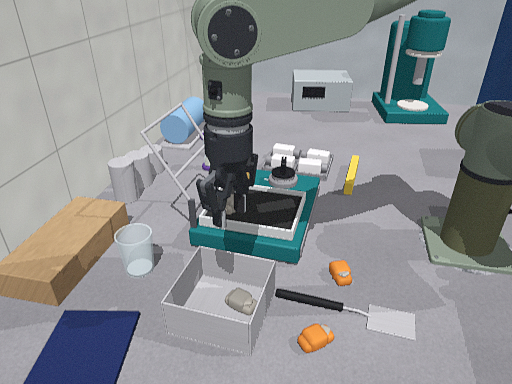

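The first lump is in the bin at (240,299). Re-measuring the second one.

```bash
cat > lump.py <<'E'
from pose import *
a=snap('top','t13')
hsv=cv2.cvtColor(a[:,:,::-1].copy(),cv2.COLOR_BGR2HSV)
m=cv2.inRange(hsv,(0,0,70),(60,255,200)); 
mm=np.zeros_like(m); cv2.fillPoly(mm,[np.array([(226,162),(271,165),(268,220),(222,217)])],255); m&=mm
cs,_=cv2.findContours(m,cv2.RETR_EXTERNAL,cv2.CHAIN_APPROX_NONE)
for c in cs:
    if cv2.contourArea(c)<30: continue
    r=cv2.minAreaRect(c); P=np.array([onz('top',*q,.088)[:2] for q in cv2.boxPoints(r)])
    d1,d2=P[1]-P[0],P[2]-P[1]; d=d1 if np.linalg.norm(d1)>np.linalg.norm(d2) else d2
    print('lump',np.round(r[0],1),P.mean(0),np.linalg.norm(d1),np.linalg.norm(d2),'yaw',np.arctan(d[1]/d[0]))
cv2.imwrite('pics/z13.png',cv2.resize(a[140:260,130:310,::-1],None,fx=4,fy=4,interpolation=2))
E
python3 lump.py
```

```text
(no output)
```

View pics/z13.png

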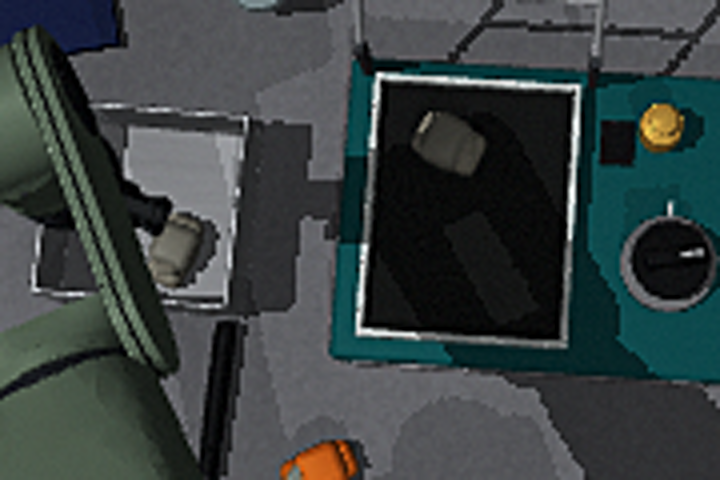

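Lump B is unchanged at (242,176), in shadow.

Call:
servo_tool:
  steps:
    - [[0.3,-2.29,-2.98,0,0],[0.3,-2.29,-2.98,0,0],[0.3,-2.29,-2.98,0,0],[0.3,-2.29,-2.98,0,0],[0.3,-2.29,-2.98,0,0],[0.3,-2.29,-2.98,0,0],[0.3,-2.29,-2.98,0,0],[0.3,0,0,1,0.12],[0.3,0,0,1,0.12],[0.3,0,0,1,0.12],[0.3,0,0,1,0.12],[0.3,0,0,0,0.12]]

```text
time_s: 16.07
ee_pos: [0.5754, 0.0734, 0.1317]
orientation: [[-0.567, 0.824, -0.009], [0.824, 0.567, 0.0], [0.005, -0.007, -1.0]]
force: [-1.0, -0.3, 0.2]
finger_gap: 0.699
```

Call:
servo_tool:
  steps:
    - [[0.3,0,0,0,0.12],[0.3,0,0,0,0.12],[0.3,0,0,0,0.12],[0.3,0,0,0,0.12],[0.3,0,0,0,0.12],[0.3,0,0,0,0.12],[0.3,0,0,0,0.12],[0.3,0,0,0,0.12],[0.3,0,0,0,0.11],[0.3,0,0,0,0]]

```text
time_s: 16.9
ee_pos: [0.5774, 0.0737, 0.1345]
orientation: [[0.446, 0.895, -0.004], [0.895, -0.446, 0.0], [-0.002, -0.003, -1.0]]
force: [-0.5, -0.2, -0.3]
finger_gap: 0.699
```

```bash
python3 -c "
from pose import *
b=snap('side','s14')
go(.583,.075,.041,1.11)
"
```

```text
shift cm [0.37 0.46 9.37] cur [0.5775 0.0737 0.1347] yaw 1.112
spin 0.002
q6 25.041012161450205
after spin: tx,ty [0.36 0.43] tz 9.37
t 16.95 F [-0.2 -0.4  0.6] gap 0.6977150651238073
```

View pics/s14.png

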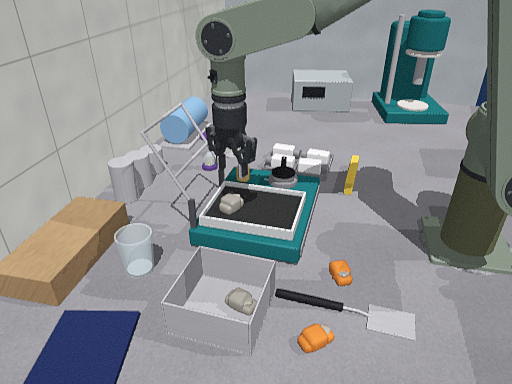

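Call:
servo_tool:
  steps:
    - [[0.3,0.3,0.3,3,0],[0.3,0,0,3,0],[0.3,0,0,2,0],[0.3,0,0,1.0,0],[0.3,0,0,0.4,0],[0.3,0,0,0,0]]

```text
time_s: 17.45
ee_pos: [0.5821, 0.075, 0.0413]
orientation: [[0.444, 0.896, -0.002], [0.896, -0.444, 0.0], [-0.001, -0.002, -1.0]]
force: [0.2, -0.1, 0.6]
finger_gap: 0.7
```

Call:
servo_tool:
  steps:
    - [[1,0,0,0,0],[1,0,0,0,0],[1,0,0,0,0],[1,0,0,0,0],[1,0,0,0,0],[1,0,0,0,0],[1,0,0,0,0]]

```text
time_s: 18.03
ee_pos: [0.5845, 0.075, 0.0442]
orientation: [[0.445, 0.896, 0.003], [0.896, -0.445, -0.0], [0.001, 0.003, -1.0]]
force: [-1.2, -0.4, 6.1]
finger_gap: 0.505
```

Call:
servo_tool:
  steps:
    - [[1,0,0,-1.5,0],[1,0,0,-3,0],[1,0,0,-3.5,0],[1,0,0,-3.5,0],[1,0,0,-3,0],[1,0,0,0,0]]

```text
time_s: 18.53
ee_pos: [0.5878, 0.0751, 0.1956]
orientation: [[0.445, 0.896, 0.014], [0.896, -0.445, -0.0], [0.006, 0.013, -1.0]]
force: [1.2, 0.2, 0.7]
finger_gap: 0.504
```

```bash
python3 -c "
from pose import *
b=snap('side','s15')
go(.55,.345,.185)
"
```

```text
shift cm [ 22.58 -15.24   0.68] cur [0.586  0.075  0.1922] yaw 1.11
t 18.5833 F [ 0.5 -0.2 -1.6] gap 0.5046693881920387
```

View pics/s15.png

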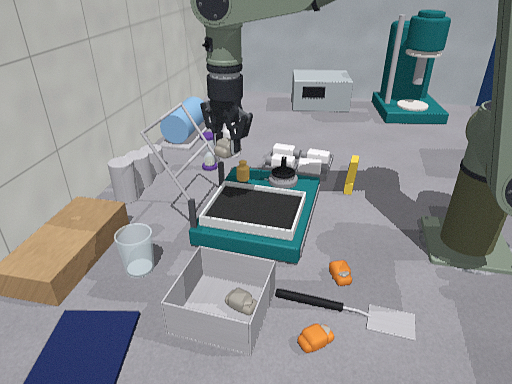

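Lump held and the tray is now empty. Moving to the bin.

Call:
servo_tool:
  steps:
    - [[1,3.2,-2.18,0,0],[1,3.2,-2.18,0,0],[1,3.2,-2.18,0,0],[1,3.2,-2.18,0,0],[1,3.2,-2.18,0,0],[1,3.2,-2.18,0,0],[1,3.2,-2.18,0,0],[1,0,0,0,0]]

```text
time_s: 19.25
ee_pos: [0.5422, 0.3501, 0.1848]
orientation: [[0.439, 0.899, -0.005], [0.899, -0.438, 0.003], [0.0, -0.005, -1.0]]
force: [0.9, -1.6, -1.3]
finger_gap: 0.505
```

Call:
servo_tool:
  steps:
    - [[1,0,0,3.5,0],[1,0,0,3.5,0],[1,0,0,3.5,0],[1,0,0,2,0],[1,0,0,1,0],[0.4,0,0,0,0],[0.4,0,0,0,0],[0.4,0,0,0,0],[0.4,0,0,0,0],[0.4,0,0,0,0],[0.4,0,0,0,0]]

```text
time_s: 20.17
ee_pos: [0.5471, 0.344, 0.0543]
orientation: [[0.445, 0.896, 0.003], [0.896, -0.445, 0.001], [0.002, 0.002, -1.0]]
force: [-0.4, -0.5, -0.2]
finger_gap: 0.599
```

Call:
servo_tool:
  steps:
    - [[0.4,0,0,-3,0],[0.4,0,0,-4,0],[0.4,0,0,-4,0],[0.4,0,0,-4,0],[0.4,0,0,0,0]]

```text
time_s: 20.58
ee_pos: [0.5519, 0.3464, 0.2151]
orientation: [[0.444, 0.896, 0.019], [0.896, -0.445, 0.009], [0.016, 0.013, -1.0]]
force: [0.9, 1.1, 2.2]
finger_gap: 0.6
```

```bash
python3 -c "
from pose import *
b=snap('side','s16');a=snap('top','t16')
cv2.imwrite('pics/z16.png',np.hstack([cv2.resize(b[230:360,150:300,::-1],(390,338)),cv2.resize(a[140:260,250:400,::-1],(390,312)).tolist()+[[[0,0,0]]*390]*26]).astype(np.uint8))
go(.583,.075,.17,1.11)
hsv=cv2.cvtColor(a[:,:,::-1].copy(),cv2.COLOR_BGR2HSV)
m=cv2.inRange(hsv,(0,0,175),(180,40,255)); m[:,:335]=0;m[:,385:]=0;m[:180]=0;m[245:]=0
cs,_=cv2.findContours(m,cv2.RETR_EXTERNAL,cv2.CHAIN_APPROX_NONE)
for c in cs:
    if cv2.contourArea(c)<60: continue
    r=cv2.minAreaRect(c); p=np.array([onz('top',*q,.044)[:2] for q in cv2.boxPoints(r)])
    print('bottle',r,'ctr',p.mean(0),'dims',np.linalg.norm(p[1]-p[0]),np.linalg.norm(p[2]-p[1]), 'dir',p[1]-p[0])
"
```

```text
shift cm [-22.61  15.1    3.63] cur [0.548  0.3445 0.2069] yaw 1.11
spin -0.0
q6 50.91227399355182
after spin: tx,ty [-22.59  15.12] tz 3.69
t 20.6833 F [ 0.2 -0.4 -1.3] gap 0.6033133850027571
bottle ((368.09234619140625, 230.26156616210938), (10.418916702270508, 19.845558166503906), 7.125016689300537) ctr [ 0.40029371 -0.36660351] dims 0.06933485560736283 0.03612637260087784 dir [ 0.06856579 -0.0102983 ]
bottle ((347.0, 224.0), (10.0, 20.0), 0.0) ctr [ 0.42121801 -0.2937498 ] dims 0.06985748152428255 0.03496621807958917 dir [ 0.06984617 -0.00125722]
bottle ((348.75, 198.74998474121094), (10.18233871459961, 19.657569885253906), 8.130102157592773) ctr [ 0.51026425 -0.30167615] dims 0.0702370898098143 0.03576905783409065 dir [ 0.06935965 -0.01106741]
bottle ((372.81036376953125, 195.77586364746094), (10.214594841003418, 19.847871780395508), 4.763641834259033) ctr [ 0.52181111 -0.38650662] dims 0.0709690507880528 0.03591182021705745 dir [ 0.07054835 -0.00771597]
```

View pics/z16.png

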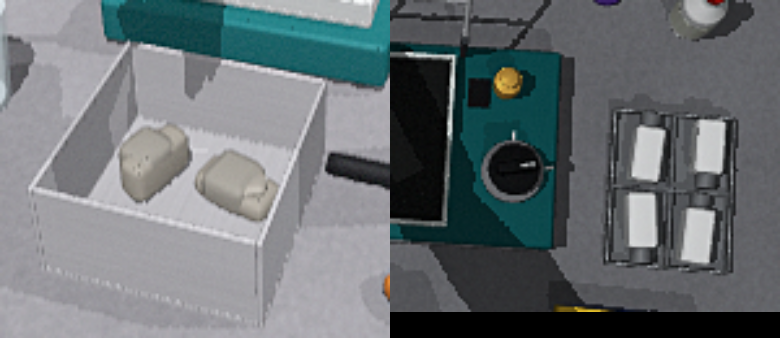

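Both lumps lie inside the bin, and the knob is up and turned with the frame open. The four bottles show at (373,196), (349,199), (347,224) and (368,230). Moving to the far-right bottle.

```bash
cat > slots.py <<'E'
from pose import *
th=-.0514; t=np.array([.5241,.0543])
R=np.array([[np.cos(th),-np.sin(th)],[np.sin(th),np.cos(th)]])
for n,p in [('b1 ',(.063,-.040)),('b2',(.043,.040)),('b3',(-.043,-.040)),('b4',(-.063,.040))]: print(n,R@p+t)
E
python3 slots.py; python3 -c "
from h import *
go(.5218,-.3865,.2,-.11)"
```

```text
b1  [0.5849617  0.01111605]
b2 [0.56909831 0.09203795]
b3 [0.47910169 0.01656205]
b4 [0.4632383  0.09748395]
shift cm [-66.64  30.16   0.43] cur [0.548  0.3445 0.2069] yaw 1.11
spin 1.22
q6 50.91227399355182
after spin: tx,ty [ 5.42 72.95] tz 0.69
t 20.6833 F [ 0.2 -0.4 -1.3] gap 0.6033133850027571
```

Call:
servo_tool:
  steps:
    - [[0.35,0,0,0,0.122],[0.35,0,0,0,0.122],[0.35,0,0,0,0.122],[0.35,0,0,0,0.122],[0.35,0,0,0,0.122],[0.35,0,0,0,0.122],[0.35,0,0,0,0.122],[0.35,0,0,0,0.122],[0.35,0,0,0,0.122],[0.35,0,0,0,0.122],[0.35,0.3,4,0,0],[0.35,0.3,4,0,0]]

```text
time_s: 21.68
ee_pos: [0.5413, 0.2636, 0.1997]
orientation: [[0.994, -0.106, -0.004], [-0.106, -0.994, -0.001], [-0.004, 0.002, -1.0]]
force: [0.7, -0.4, -0.1]
finger_gap: 0.654
```

Call:
servo_tool:
  steps:
    - [[0.35,0.3,4,0,0],[0.35,0.3,4,0,0],[0.35,0.3,4,0,0],[0.35,0.3,4,0,0],[0.35,0.3,4,0,0],[0.35,0.3,4,0,0],[0.35,0.3,4,0,0],[0.35,0.3,4,0,0],[0.35,0.3,4,0,0],[0.35,0.3,4,0,0],[0.35,0.3,4,0,0],[0.35,0.3,4,0,0]]

```text
time_s: 22.68
ee_pos: [0.5244, -0.2189, 0.2004]
orientation: [[0.994, -0.11, -0.003], [-0.11, -0.994, 0.002], [-0.003, -0.002, -1.0]]
force: [1.0, 0.7, 0.1]
finger_gap: 0.647
```

Call:
servo_tool:
  steps:
    - [[0.35,0.3,4,0,0],[0.35,0.3,4,0,0],[0.35,0.3,4,0,0],[0.35,0.3,4,0,0],[0.35,0,0.9,0,0],[0.35,0,0,0,0]]

```text
time_s: 23.18
ee_pos: [0.5175, -0.3893, 0.1998]
orientation: [[0.993, -0.114, -0.003], [-0.114, -0.993, 0.002], [-0.003, -0.002, -1.0]]
force: [-0.1, 0.2, 0.3]
finger_gap: 0.653
```

```bash
python3 -c "
from h import *
go(.5218,-.3865,-.01,-.11)
a=snap('side','s17')"
```

```text
shift cm [ 0.46 -0.29 20.98] cur [ 0.5175 -0.3893  0.1998] yaw -0.115
spin -0.005
q6 51.98661941213175
after spin: tx,ty [ 0.4  -0.32] tz 20.98
t 23.1833 F [-0.1  0.2  0.3] gap 0.6529089005613042
```

View pics/s17.png

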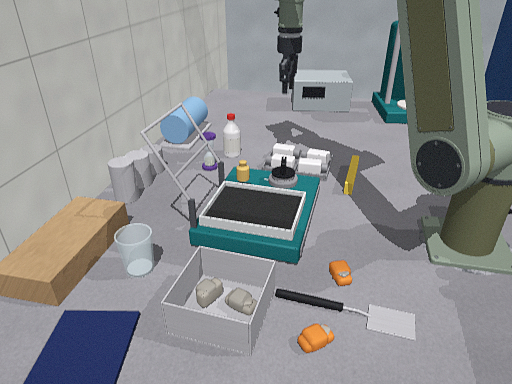

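Call:
servo_tool:
  steps:
    - [[0.35,0.3,-0.3,3,0],[0.35,0,0,4,0],[0.35,0,0,4,0],[0.35,0,0,4,0],[0.35,0,0,0,0],[0.35,0,0,0,0]]

```text
time_s: 23.73
ee_pos: [0.5207, -0.3798, 0.0492]
orientation: [[0.994, -0.108, -0.006], [-0.108, -0.994, 0.007], [-0.007, -0.006, -1.0]]
force: [0.6, -0.5, 0.7]
finger_gap: 0.648
```

```bash
python3 -c "
from h import *
go(.5218,-.3865,-.01,-.11)
b=snap('side','s18')
p=state()['ee_pos']+np.array([0,0,.04]); print(proj('side',p),proj('side',p+[0,.035,0]))
cv2.imwrite('pics/z18.png',cv2.resize(b[70:200,230:350,::-1],None,fx=4.5,fy=4.5,interpolation=2))"
```

```text
shift cm [0.22 0.69 5.91] cur [ 0.5207 -0.3798  0.0492] yaw -0.108
spin 0.002
q6 52.374973693050826
after spin: tx,ty [0.18 0.65] tz 5.92
t 23.7333 F [ 0.6 -0.5  0.7] gap 0.6484221948215472
[283.14468594 133.3452046 ] [281.46390286 137.31356586]
```

View pics/z18.png

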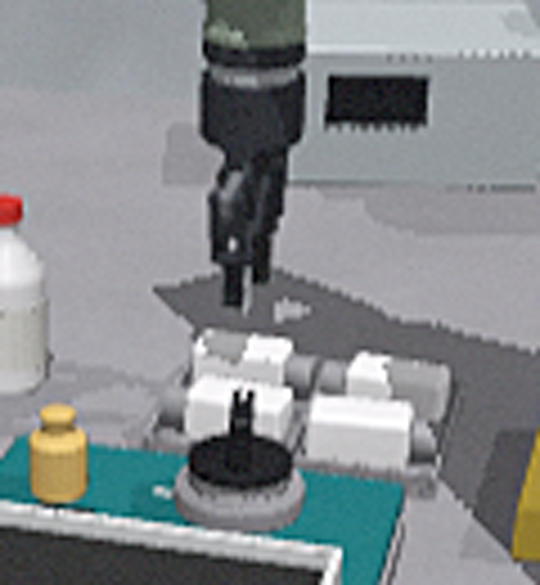

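The fingertip is at (282,138), as predicted with the 40 mm offset. Descending to grip.

Call:
servo_tool:
  steps:
    - [[0.35,0.2,0.6,0,0],[0.35,0,0,2,0],[0.35,0,0,2,0],[0.35,0,0,1.5,0],[0.35,0,0,0.5,0],[0.35,0,0,0,0],[0.35,0,0,0,0]]

```text
time_s: 24.37
ee_pos: [0.5249, -0.3913, -0.0062]
orientation: [[0.994, -0.11, 0.001], [-0.11, -0.994, -0.001], [0.002, 0.001, -1.0]]
force: [0.2, 0.4, -0.7]
finger_gap: 0.649
```

```bash
python3 -c "
from h import *
go(.5218,-.3865,-.013,-.11)
b=snap('side','s19')
cv2.imwrite('pics/z19.png',cv2.resize(b[70:200,230:350,::-1],None,fx=4.5,fy=4.5,interpolation=2))"
```

```text
shift cm [-0.36 -0.44  0.68] cur [ 0.5249 -0.3913 -0.0062] yaw -0.11
spin -0.0
q6 52.044410290373676
after spin: tx,ty [-0.36 -0.44] tz 0.68
t 24.3667 F [ 0.2  0.4 -0.7] gap 0.6491004590039304
```

View pics/z19.png

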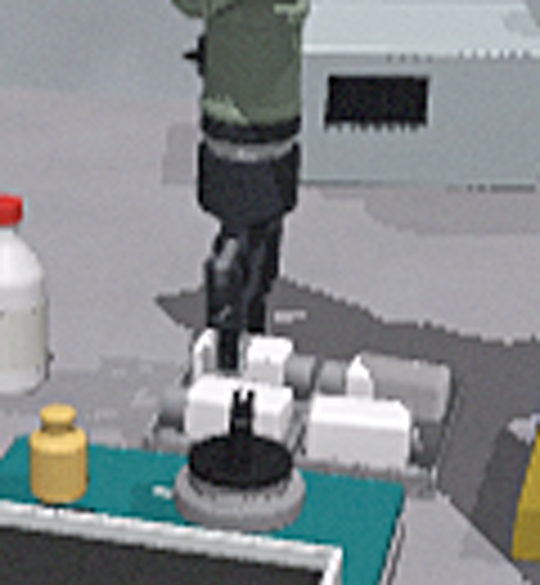

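Call:
servo_tool:
  steps:
    - [[0.35,-0.3,-0.4,0.4,0],[0.35,0,0,0,0],[1,0,0,0,0],[1,0,0,0,0],[1,0,0,0,0],[1,0,0,0,0],[1,0,0,0,0],[1,0,0,0,0],[1,0,0,0,0]]

```text
time_s: 25.17
ee_pos: [0.5222, -0.3868, -0.0106]
orientation: [[0.994, -0.11, 0.001], [-0.11, -0.994, -0.001], [0.001, 0.001, -1.0]]
force: [-0.8, 0.5, 5.9]
finger_gap: 0.456
```

Call:
servo_tool:
  steps:
    - [[1,0,0,-1.5,0],[1,0,0,-3,0],[1,0,0,-4,0],[1,0,0,-4,0],[1,0,0,-4,0],[1,0,0,-4,0],[1,0,0,0,0],[1,0,0,0,0]]

```text
time_s: 25.83
ee_pos: [0.5232, -0.3875, 0.198]
orientation: [[0.994, -0.11, 0.005], [-0.11, -0.994, -0.005], [0.006, 0.004, -1.0]]
force: [0.3, 1.0, -1.7]
finger_gap: 0.453
```

```bash
python3 -c "
from h import *
go(.585,.0111,.19,-.051)
b=snap('side','s20')
cv2.imwrite('pics/z20.png',cv2.resize(b[50:200,230:350,::-1],None,fx=4,fy=4,interpolation=2))"
```

```text
shift cm [  1.76 -40.3    0.63] cur [ 0.5232 -0.3875  0.198 ] yaw -0.11
spin -0.059
q6 52.16186561360462
after spin: tx,ty [  4.14 -40.13] tz 0.8
t 25.8333 F [ 0.3  1.  -1.7] gap 0.4534463901465077
```

View pics/z20.png

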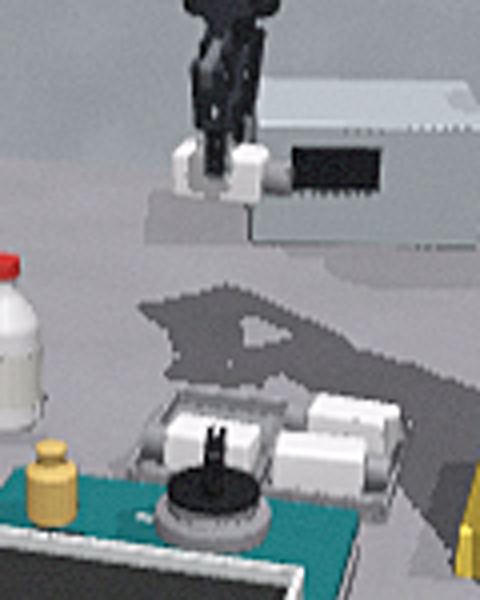

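Call:
servo_tool:
  steps:
    - [[1,0,0,0,-0.059],[1,0.41,-4,0,0],[1,0.41,-4,0,0],[1,0.41,-4,0,0],[1,0.41,-4,0,0],[1,0.41,-4,0,0],[1,0.41,-4,0,0],[1,0.41,-4,0,0],[1,0.41,-4,0,0],[1,0.41,-4,0,0],[1,0.41,-4,0,0],[1,0,0,0,0]]

```text
time_s: 26.88
ee_pos: [0.5807, 0.0192, 0.19]
orientation: [[0.999, -0.044, -0.006], [-0.044, -0.999, 0.006], [-0.007, -0.005, -1.0]]
force: [-0.7, -1.0, -1.1]
finger_gap: 0.453
```

Call:
servo_tool:
  steps:
    - [[1,0,0,3,0],[1,0,0,4,0],[1,0,0,3,0],[1,0,0,1,0],[1,0,0,0,0],[1,0,0,0,0]]

```text
time_s: 27.38
ee_pos: [0.582, 0.0111, 0.0824]
orientation: [[0.999, -0.051, -0.003], [-0.051, -0.999, 0.0], [-0.003, -0.0, -1.0]]
force: [0.9, 0.7, -1.0]
finger_gap: 0.455
```

```bash
python3 -c "
from h import *
go(.585,.0111,.056,-.051)
b=snap('side','s21')
cv2.imwrite('pics/z21.png',cv2.resize(b[100:250,180:340,::-1],None,fx=4,fy=4,interpolation=2))"
```

```text
shift cm [ 0.31 -0.02  2.64] cur [0.582  0.0111 0.0824] yaw -0.051
spin -0.0
q6 85.52005555282912
after spin: tx,ty [ 0.3  -0.02] tz 2.64
t 27.3833 F [ 0.9  0.7 -1. ] gap 0.4550553927222019
```

View pics/z21.png

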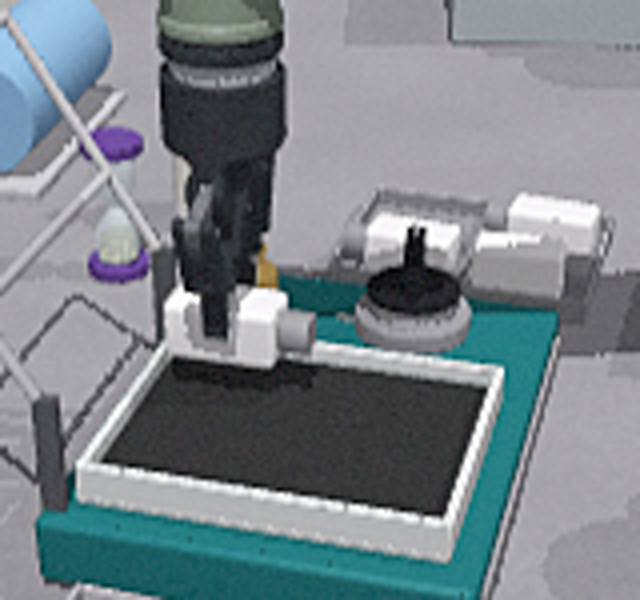

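Call:
servo_tool:
  steps:
    - [[1,0.3,0,1.2,0],[1,0,0,0.9,0],[1,0,0,0.5,0],[1,0,0,0,0],[1,0,0,0,0],[0.35,0,0,0,0],[0.35,0,0,0,0],[0.35,0,0,0,0],[0.35,0,0,0,0],[0.35,0,0,0,0]]

```text
time_s: 28.27
ee_pos: [0.5864, 0.011, 0.058]
orientation: [[0.999, -0.051, 0.001], [-0.051, -0.999, -0.0], [0.001, 0.0, -1.0]]
force: [-0.4, -0.4, -0.0]
finger_gap: 0.65
```

Call:
servo_tool:
  steps:
    - [[0.35,0,0,-2,0],[0.35,0,0,-4,0],[0.35,0,0,-4,0],[0.35,0,0,-4,0],[0.35,0,0,0,0]]

```text
time_s: 28.68
ee_pos: [0.5924, 0.0103, 0.2085]
orientation: [[0.999, -0.051, 0.019], [-0.051, -0.999, -0.002], [0.019, 0.001, -1.0]]
force: [0.9, 0.0, 2.4]
finger_gap: 0.65
```

```bash
python3 -c "
from h import *
go(.5103,-.3017,.19,-.158)
b=snap('side','s22')
cv2.imwrite('pics/z22.png',cv2.resize(b[100:250,180:340,::-1],None,fx=4,fy=4,interpolation=2))"
```

```text
shift cm [-6.65 31.57  1.77] cur [0.5924 0.0103 0.2085] yaw -0.051
spin 0.107
q6 85.5525429843026
after spin: tx,ty [-3.2 32.1] tz 1.85
t 28.6833 F [0.9 0.  2.4] gap 0.6502347865854174
```

View pics/z22.png

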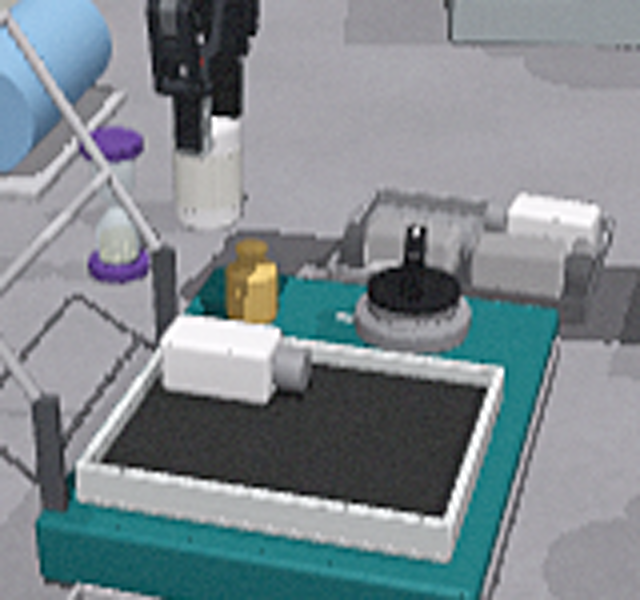

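The first bottle lies flat in the far right of the tray. On to bottle 2.

Call:
servo_tool:
  steps:
    - [[0.35,-0.8,3.95,0,0],[0.35,-0.8,3.95,0,0],[0.35,-0.8,3.95,0,0],[0.35,-0.8,3.95,0,0],[0.35,-0.8,3.95,0,0],[0.35,-0.8,3.95,0,0],[0.35,-0.8,3.95,0,0],[0.35,-0.8,3.95,0,0],[0.35,0,0,0,0.107],[0.35,0,0,4,0],[0.35,0,0,4,0],[0.35,0,0,4,0]]

```text
time_s: 29.73
ee_pos: [0.5055, -0.3018, 0.0759]
orientation: [[0.987, -0.159, 0.001], [-0.159, -0.987, -0.001], [0.001, 0.0, -1.0]]
force: [0.3, 0.3, -0.4]
finger_gap: 0.653
```

Call:
servo_tool:
  steps:
    - [[0.35,0,0,3,0],[0.35,0,0,0,0],[0.35,0,0,0,0],[0.35,0,0,0,0]]

```text
time_s: 30.07
ee_pos: [0.5069, -0.302, 0.0488]
orientation: [[0.988, -0.157, 0.002], [-0.157, -0.988, -0.001], [0.002, 0.001, -1.0]]
force: [0.6, 0.0, 0.0]
finger_gap: 0.65
```

```bash
python3 -c "
from h import *
go(.5103,-.3017,-.0105,-.158)
b=snap('side','s23');a=snap('top','t23')
cv2.imwrite('pics/z23.png',np.hstack([cv2.resize(b[70:200,230:350,::-1],(390,422),interpolation=2),cv2.resize(a[150:280,280:400,::-1],(390,422),interpolation=2)]))"
```

```text
shift cm [ 0.32 -0.09  5.93] cur [ 0.5069 -0.302   0.0488] yaw -0.158
spin -0.0
q6 59.86686489366207
after spin: tx,ty [ 0.33 -0.09] tz 5.93
t 30.0667 F [0.6 0.  0. ] gap 0.650290999570228
```

View pics/z23.png

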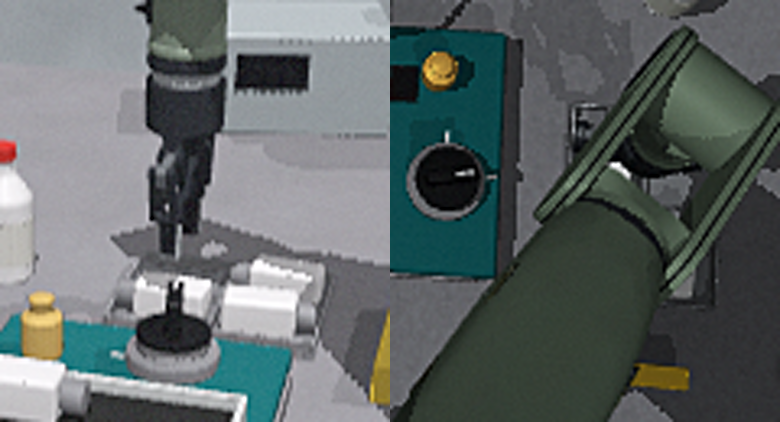

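Bottle 2 is still under the gripper. The near-right bottle looks shifted, perhaps the knock; I'll re-measure it later. Descending.

Call:
servo_tool:
  steps:
    - [[0.35,0.3,-0.1,2,0],[0.35,0,0,2,0],[0.35,0,0,1.4,0],[0.35,0,0,0.5,0],[0.35,0,0,0,0],[0.35,0,0,0,0]]

```text
time_s: 30.67
ee_pos: [0.5103, -0.3017, -0.0097]
orientation: [[0.988, -0.157, 0.002], [-0.157, -0.988, -0.002], [0.003, 0.002, -1.0]]
force: [0.1, -0.5, -0.2]
finger_gap: 0.646
```

```bash
python3 -c "
from h import *
go(.5103,-.3017,-.0105,-.158)"
```

```text
shift cm [ 0.   -0.01  0.08] cur [ 0.5103 -0.3017 -0.0097] yaw -0.158
spin -0.0
q6 60.099140722625506
after spin: tx,ty [ 0.   -0.01] tz 0.08
t 30.6667 F [ 0.1 -0.5 -0.2] gap 0.6459070018657792
```

Call:
servo_tool:
  steps:
    - [[1,0,0,0,0],[1,0,0,0,0],[1,0,0,0,0],[1,0,0,0,0],[1,0,0,0,0],[1,0,0,0,0],[1,0,0,0,0]]

```text
time_s: 31.25
ee_pos: [0.5105, -0.3024, -0.0089]
orientation: [[0.988, -0.157, 0.003], [-0.157, -0.988, -0.003], [0.003, 0.003, -1.0]]
force: [-1.3, -0.6, 6.1]
finger_gap: 0.452
```

Call:
servo_tool:
  steps:
    - [[1,0,0,-1.5,0],[1,0,0,-3,0],[1,0,0,-4,0],[1,0,0,-4,0],[1,0,0,-4,0],[1,0,0,-4,0],[1,0,0,0,0],[1,0,0,0,0]]

```text
time_s: 31.92
ee_pos: [0.5113, -0.3025, 0.1985]
orientation: [[0.987, -0.157, 0.008], [-0.157, -0.988, -0.006], [0.008, 0.005, -1.0]]
force: [-0.8, 0.8, -1.6]
finger_gap: 0.455
```

```bash
python3 -c "
from h import *
go(.569,.092,.19,-.051)
b=snap('side','s24');a=snap('top','t24')
cv2.imwrite('pics/z24.png',np.hstack([cv2.resize(b[50:200,230:350,::-1],(390,487),interpolation=2),cv2.resize(a[150:300,280:400,::-1],(390,487),interpolation=2)]))"
```

```text
shift cm [ -0.52 -39.87   0.66] cur [ 0.5113 -0.3025  0.1985] yaw -0.158
spin -0.107
q6 60.09989435236264
after spin: tx,ty [  3.75 -39.69] tz 0.85
t 31.9167 F [-0.8  0.8 -1.6] gap 0.4547942845170858
```

View pics/z24.png

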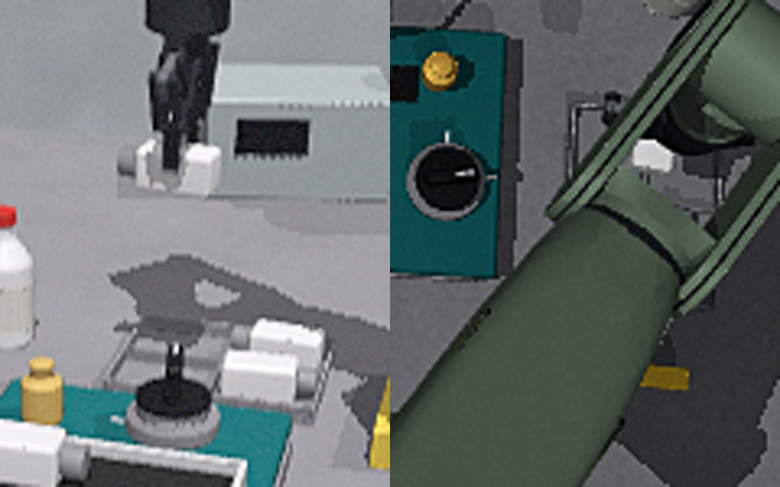

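Call:
servo_tool:
  steps:
    - [[1,0,0,0,-0.107],[1,0.37,-3.97,0,0],[1,0.37,-3.97,0,0],[1,0.37,-3.97,0,0],[1,0.37,-3.97,0,0],[1,0.37,-3.97,0,0],[1,0.37,-3.97,0,0],[1,0.37,-3.97,0,0],[1,0.37,-3.97,0,0],[1,0.37,-3.97,0,0],[1,0.37,-3.97,0,0],[1,0,0,0,0]]

```text
time_s: 33.02
ee_pos: [0.5643, 0.1011, 0.1904]
orientation: [[0.999, -0.044, -0.005], [-0.044, -0.999, 0.004], [-0.005, -0.004, -1.0]]
force: [0.9, -0.6, -1.4]
finger_gap: 0.453
```

Call:
servo_tool:
  steps:
    - [[1,0,0,3,0],[1,0,0,4,0],[1,0,0,3,0],[1,0,0,1,0],[1,0,0,0,0],[1,0,0,0,0]]

```text
time_s: 33.52
ee_pos: [0.5655, 0.0936, 0.0826]
orientation: [[0.999, -0.051, -0.003], [-0.051, -0.999, 0.0], [-0.003, 0.0, -1.0]]
force: [0.4, 0.9, -0.3]
finger_gap: 0.453
```

```bash
python3 -c "
from h import *
go(.569,.092,.0575,-.051)
b=snap('side','s25');a=snap('top','t25')
cv2.imwrite('pics/z25.png',np.hstack([cv2.resize(b[120:250,190:310,::-1],(390,422),interpolation=2),cv2.resize(a[150:280,280:400,::-1],(390,422),interpolation=2)]))"
```

```text
shift cm [0.36 0.14 2.51] cur [0.5655 0.0936 0.0826] yaw -0.052
spin -0.001
q6 93.69397965966401
after spin: tx,ty [0.36 0.14] tz 2.51
t 33.5167 F [ 0.4  0.9 -0.3] gap 0.4525618919174514
```

View pics/z25.png

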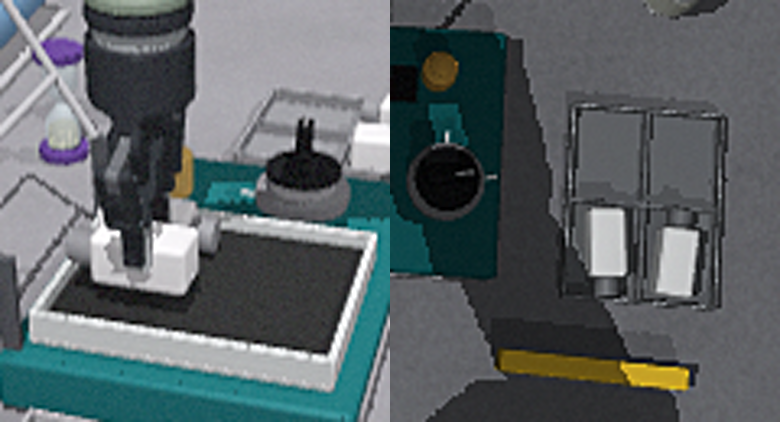

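Call:
servo_tool:
  steps:
    - [[1,0.3,0.1,1.2,0],[1,0,0,0.8,0],[1,0,0,0.4,0],[1,0,0,0,0],[1,0,0,0,0],[0.35,0,0,0,0],[0.35,0,0,0,0],[0.35,0,0,0,0],[0.35,0,0,0,0],[0.35,0,0,0,0]]

```text
time_s: 34.45
ee_pos: [0.5695, 0.0927, 0.0599]
orientation: [[0.999, -0.051, 0.001], [-0.051, -0.999, 0.0], [0.001, -0.0, -1.0]]
force: [-0.2, -1.2, -0.5]
finger_gap: 0.656
```

Call:
servo_tool:
  steps:
    - [[0.35,0,0,-2,0],[0.35,0,0,-4,0],[0.35,0,0,-4,0],[0.35,0,0,-4,0],[0.35,0,0,0,0],[0.35,0,0,0,0]]

```text
time_s: 34.95
ee_pos: [0.572, 0.0927, 0.2039]
orientation: [[0.999, -0.051, 0.009], [-0.051, -0.999, 0.0], [0.009, -0.001, -1.0]]
force: [1.1, -0.4, -0.5]
finger_gap: 0.652
```

```bash
python3 -c "
from h import *
b=snap('side','s26');a=snap('top','t26')
cv2.imwrite('pics/z26.png',cv2.resize(b[120:250,180:330,::-1],None,fx=4,fy=4,interpolation=2))
hsv=cv2.cvtColor(a[:,:,::-1].copy(),cv2.COLOR_BGR2HSV)
m=cv2.inRange(hsv,(0,0,170),(180,40,255)); m[:,:335]=0;m[:,385:]=0;m[:180]=0;m[245:]=0
cs,_=cv2.findContours(m,cv2.RETR_EXTERNAL,cv2.CHAIN_APPROX_NONE)
for c in cs:
    if cv2.contourArea(c)<60: continue
    r=cv2.minAreaRect(c); p=np.array([onz('top',*q,.044)[:2] for q in cv2.boxPoints(r)])
    print('bottle',r,'ctr',p.mean(0),'dims',np.linalg.norm(p[1]-p[0]),np.linalg.norm(p[2]-p[1]), 'dir',p[1]-p[0])
go(.4212,-.2937,.2,-.04)
"
```

```text
bottle ((368.09234619140625, 230.26156616210938), (10.418916702270508, 19.845558166503906), 7.125016689300537) ctr [ 0.40029371 -0.36660351] dims 0.06933485560736283 0.03612637260087784 dir [ 0.06856579 -0.0102983 ]
bottle ((347.0, 224.0), (10.0, 20.0), 0.0) ctr [ 0.42121801 -0.2937498 ] dims 0.06985748152428255 0.03496621807958917 dir [ 0.06984617 -0.00125722]
shift cm [-12.75  39.34  -0.09] cur [0.5687 0.0926 0.1989] yaw -0.051
spin -0.011
q6 93.58283567376128
after spin: tx,ty [-13.19  39.19] tz -0.11
t 35.05 F [-0.4 -0.5 -0.3] gap 0.6453515140682233
```

View pics/z26.png

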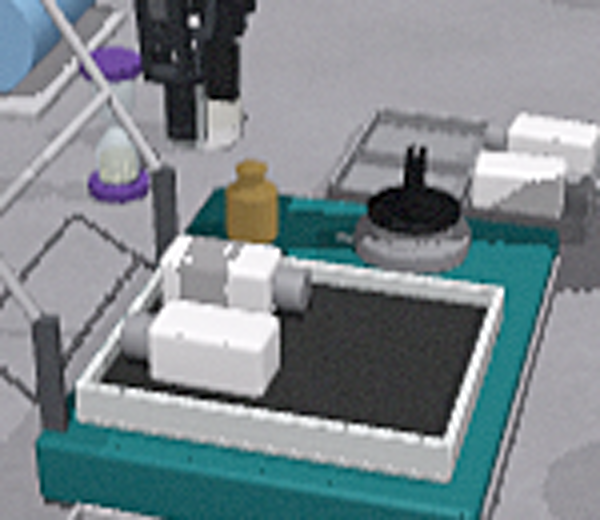

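Call:
servo_tool:
  steps:
    - [[0.35,-1.16,3.57,0,0],[0.35,-1.16,3.57,0,0],[0.35,-1.16,3.57,0,0],[0.35,-1.16,3.57,0,0],[0.35,-1.16,3.57,0,0],[0.35,-1.16,3.57,0,0],[0.35,-1.16,3.57,0,0],[0.35,-1.16,3.57,0,0],[0.35,-1.16,3.57,0,0],[0.35,-1.16,3.57,0,0],[0.35,-1.16,3.57,0,0],[0.35,0,0,0,-0.07]]

```text
time_s: 36.05
ee_pos: [0.418, -0.2979, 0.197]
orientation: [[1.0, 0.013, -0.005], [0.013, -1.0, -0.0], [-0.005, 0.0, -1.0]]
force: [0.4, -0.3, 0.4]
finger_gap: 0.647
```

Call:
servo_tool:
  steps:
    - [[0.35,0,0,4,0],[0.35,0,0,4,0],[0.35,0,0,4,0],[0.35,0,0,3,0],[0.35,0,0,0,0],[0.35,0,0,0,0],[0.35,0,0,0,0]]

```text
time_s: 36.63
ee_pos: [0.4221, -0.2934, 0.0501]
orientation: [[1.0, 0.019, 0.0], [0.019, -1.0, -0.0], [0.0, 0.0, -1.0]]
force: [0.8, -1.1, -0.0]
finger_gap: 0.649
```

```bash
python3 -c "
from h import *
go(.4212,-.2937,-.0105,.02)
b=snap('side','s27')
cv2.imwrite('pics/z27.png',cv2.resize(b[70:200,230:350,::-1],None,fx=4,fy=4,interpolation=2))"
```

```text
shift cm [-0.09  0.03  6.06] cur [ 0.4221 -0.2934  0.0501] yaw 0.019
spin -0.001
q6 44.466115061506684
after spin: tx,ty [-0.09  0.03] tz 6.06
t 36.6333 F [ 0.8 -1.1 -0. ] gap 0.6494889319036007
```

View pics/z27.png

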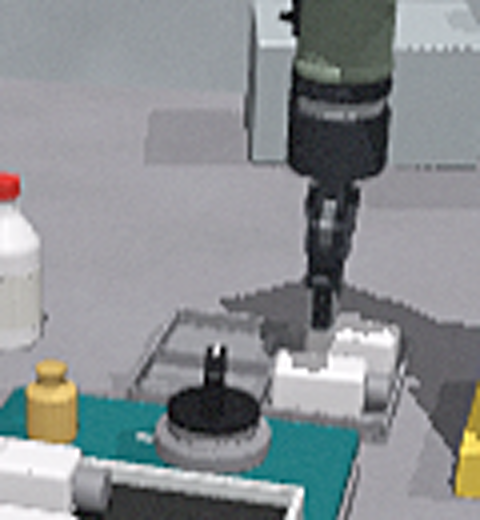

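Call:
servo_tool:
  steps:
    - [[0.35,-0.1,0,2,0],[0.35,0,0,2,0],[0.35,0,0,1.5,0],[0.35,0,0,0.5,0],[0.35,0,0,0,0],[0.35,0,0,0,0],[0.35,0,0,0,0]]

```text
time_s: 37.27
ee_pos: [0.4222, -0.2944, -0.0086]
orientation: [[1.0, 0.019, 0.003], [0.019, -1.0, -0.003], [0.003, 0.003, -1.0]]
force: [0.1, -0.6, 0.6]
finger_gap: 0.648
```

Call:
servo_tool:
  steps:
    - [[1,0,0,0,0],[1,0,0,0,0],[1,0,0,0,0],[1,0,0,0,0],[1,0,0,0,0],[1,0,0,0,0],[1,0,0,0,0]]

```text
time_s: 37.85
ee_pos: [0.4222, -0.2946, -0.0086]
orientation: [[1.0, 0.019, 0.003], [0.019, -1.0, -0.003], [0.003, 0.003, -1.0]]
force: [-0.6, -0.6, 6.4]
finger_gap: 0.451
```

Call:
servo_tool:
  steps:
    - [[1,0,0,-1.5,0],[1,0,0,-3,0],[1,0,0,-4,0],[1,0,0,-4,0],[1,0,0,-4,0],[1,0,0,-4,0],[1,0,0,0,0],[1,0,0,0,0]]

```text
time_s: 38.52
ee_pos: [0.4224, -0.2946, 0.1981]
orientation: [[1.0, 0.019, 0.005], [0.019, -1.0, -0.005], [0.005, 0.005, -1.0]]
force: [0.3, 0.6, -1.1]
finger_gap: 0.452
```

```bash
python3 -c "
from h import *
go(.479,.0166,.19,-.051)
b=snap('side','s28')
cv2.imwrite('pics/z28.png',cv2.resize(b[50:200,230:350,::-1],None,fx=4,fy=4,interpolation=2))"
```

```text
shift cm [  6.24 -31.01   0.68] cur [ 0.4224 -0.2946  0.1981] yaw 0.019
spin 0.07
q6 44.384283549966426
after spin: tx,ty [  4.07 -31.37] tz 0.81
t 38.5167 F [ 0.3  0.6 -1.1] gap 0.45220663593322113
```

View pics/z28.png

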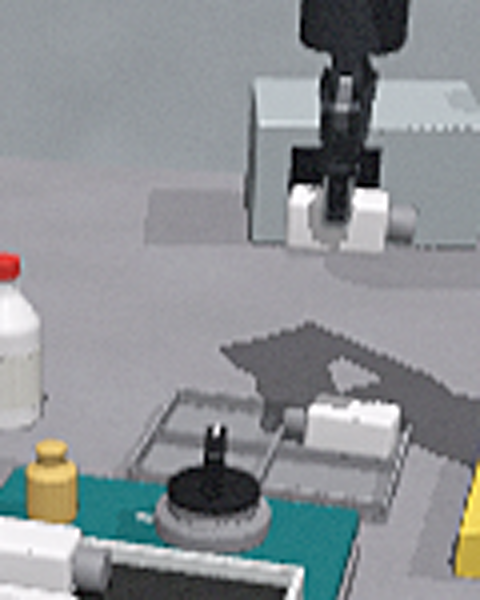

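Call:
servo_tool:
  steps:
    - [[1,0,0,0,0.07],[1,0.51,-3.92,0,0],[1,0.51,-3.92,0,0],[1,0.51,-3.92,0,0],[1,0.51,-3.92,0,0],[1,0.51,-3.92,0,0],[1,0.51,-3.92,0,0],[1,0.51,-3.92,0,0],[1,0.51,-3.92,0,0],[1,0,0,0,0],[1,0,0,0,0]]

```text
time_s: 39.48
ee_pos: [0.4754, 0.0203, 0.1917]
orientation: [[0.999, -0.046, -0.006], [-0.046, -0.999, 0.001], [-0.006, -0.0, -1.0]]
force: [0.1, -0.5, -1.4]
finger_gap: 0.457
```

Call:
servo_tool:
  steps:
    - [[1,0,0,3,0],[1,0,0,4,0],[1,0,0,3,0],[1,0,0,1,0],[1,0,0,0,0],[1,0,0,0,0]]

```text
time_s: 39.98
ee_pos: [0.4771, 0.0171, 0.0842]
orientation: [[0.999, -0.053, -0.002], [-0.053, -0.999, -0.0], [-0.002, 0.0, -1.0]]
force: [1.0, 0.3, -0.9]
finger_gap: 0.452
```

```bash
python3 -c "
from h import *
go(.479,.0166,.0575,-.051)
b=snap('side','s29');a=snap('top','t29')
cv2.imwrite('pics/z29.png',np.hstack([cv2.resize(b[120:250,190:310,::-1],(390,422),interpolation=2),cv2.resize(a[150:280,280:400,::-1],(390,422),interpolation=2)]))"
```

```text
shift cm [0.19 0.04 2.67] cur [0.4771 0.0171 0.0842] yaw -0.053
spin -0.002
q6 84.69094497524844
after spin: tx,ty [0.19 0.04] tz 2.67
t 39.9833 F [ 1.   0.3 -0.9] gap 0.4517394920144526
```

View pics/z29.png

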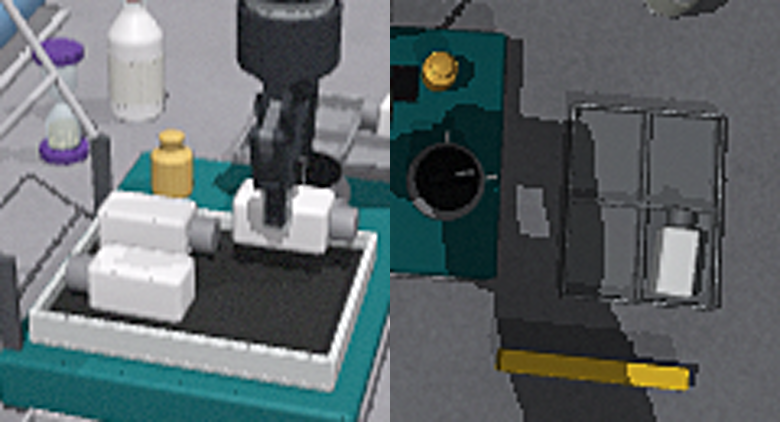

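Call:
servo_tool:
  steps:
    - [[1,0.1,0,1.3,0],[1,0,0,0.9,0],[1,0,0,0.45,0],[1,0,0,0,0],[1,0,0,0,0],[0.35,0,0,0,0],[0.35,0,0,0,0],[0.35,0,0,0,0],[0.35,0,0,0,0],[0.35,0,0,0,0]]

```text
time_s: 40.92
ee_pos: [0.4788, 0.018, 0.0583]
orientation: [[0.999, -0.051, 0.001], [-0.051, -0.999, -0.0], [0.001, 0.0, -1.0]]
force: [0.4, -0.4, 0.1]
finger_gap: 0.648
```

Call:
servo_tool:
  steps:
    - [[0.35,0,0,-2,0],[0.35,0,0,-4,0],[0.35,0,0,-4,0],[0.35,0,0,-4,0],[0.35,0,0,0,0],[0.35,0,0,0,0]]

```text
time_s: 41.42
ee_pos: [0.4812, 0.0177, 0.2017]
orientation: [[0.999, -0.051, 0.008], [-0.051, -0.999, -0.001], [0.008, 0.001, -1.0]]
force: [-0.1, -0.2, -0.6]
finger_gap: 0.649
```

```bash
python3 -c "
from h import *
b=snap('side','s30');a=snap('top','t30')
cv2.imwrite('pics/z30.png',np.hstack([cv2.resize(b[120:250,190:310,::-1],(390,422),interpolation=2),cv2.resize(a[150:280,280:400,::-1],(390,422),interpolation=2)]))
go(.4003,-.3666,.2,-.149)"
```

```text
shift cm [-5.78 38.82 -0.26] cur [0.4779 0.0181 0.1974] yaw -0.051
spin 0.098
q6 84.71797731069405
after spin: tx,ty [-1.96 39.2 ] tz -0.26
t 41.5167 F [-0.4 -0.   0.1] gap 0.648826732040718
```

View pics/z30.png

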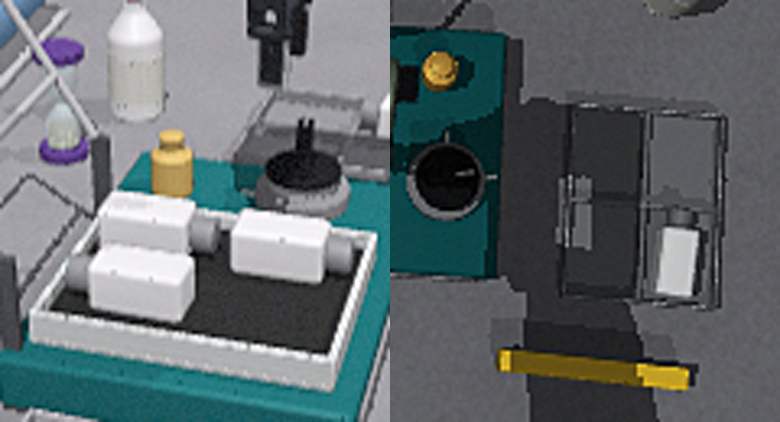

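Three bottles lie flat. The last one is unchanged at (368,230).

Call:
servo_tool:
  steps:
    - [[0.35,-0.58,3.88,0,0],[0.35,-0.58,3.88,0,0],[0.35,-0.58,3.88,0,0],[0.35,-0.58,3.88,0,0],[0.35,-0.58,3.88,0,0],[0.35,-0.58,3.88,0,0],[0.35,-0.58,3.88,0,0],[0.35,-0.58,3.88,0,0],[0.35,-0.58,3.88,0,0],[0.35,-0.58,3.88,0,0],[0.35,0,0,0,0.098],[0.35,0,0,0,0]]

```text
time_s: 42.52
ee_pos: [0.3987, -0.3673, 0.195]
orientation: [[0.988, -0.154, -0.003], [-0.154, -0.988, 0.004], [-0.004, -0.004, -1.0]]
force: [0.3, 1.4, -0.3]
finger_gap: 0.649
```

Call:
servo_tool:
  steps:
    - [[0.35,0,0,4,0],[0.35,0,0,4,0],[0.35,0,0,4,0],[0.35,0,0,3,0],[0.35,0,0,0,0],[0.35,0,0,0,0],[0.35,0,0,0,0]]

```text
time_s: 43.1
ee_pos: [0.4016, -0.3665, 0.0491]
orientation: [[0.989, -0.147, 0.001], [-0.147, -0.989, -0.001], [0.001, 0.001, -1.0]]
force: [0.6, -0.9, 0.7]
finger_gap: 0.648
```

```bash
python3 -c "
from h import *
go(.4003,-.3666,-.0095,-.149)
b=snap('side','s31')
cv2.imwrite('pics/z31.png',cv2.resize(b[70:200,230:350,::-1],None,fx=4,fy=4,interpolation=2))"
```

```text
shift cm [-0.13  0.02  5.86] cur [ 0.4016 -0.3665  0.0491] yaw -0.147
spin 0.002
q6 46.921944716343596
after spin: tx,ty [-0.13  0.03] tz 5.86
t 43.1 F [ 0.6 -0.9  0.7] gap 0.6475059065979086
```

View pics/z31.png

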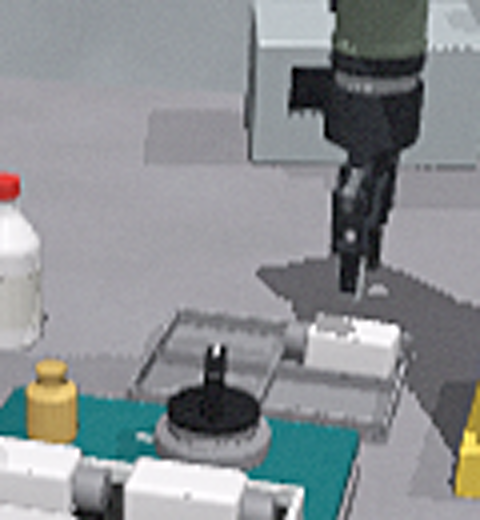

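Call:
servo_tool:
  steps:
    - [[0.35,-0.15,0,2,0],[0.35,0,0,2,0],[0.35,0,0,1.4,0],[0.35,0,0,0.5,0],[0.35,0,0,0,0],[0.35,0,0,0,0],[0.35,0,0,0,0]]

```text
time_s: 43.73
ee_pos: [0.4005, -0.3678, -0.009]
orientation: [[0.989, -0.148, 0.002], [-0.148, -0.989, -0.003], [0.003, 0.003, -1.0]]
force: [0.4, 0.3, 0.0]
finger_gap: 0.652
```

Call:
servo_tool:
  steps:
    - [[1,0,0,0,0],[1,0,0,0,0],[1,0,0,0,0],[1,0,0,0,0],[1,0,0,0,0],[1,0,0,0,0],[1,0,0,0,0]]

```text
time_s: 44.32
ee_pos: [0.4003, -0.3679, -0.009]
orientation: [[0.989, -0.149, 0.002], [-0.149, -0.989, -0.003], [0.002, 0.003, -1.0]]
force: [-1.6, -0.6, 5.6]
finger_gap: 0.452
```

Call:
servo_tool:
  steps:
    - [[1,0,0,-1.5,0],[1,0,0,-3,0],[1,0,0,-4,0],[1,0,0,-4,0],[1,0,0,-4,0],[1,0,0,-4,0],[1,0,0,0,0],[1,0,0,0,0]]

```text
time_s: 44.98
ee_pos: [0.4009, -0.3682, 0.198]
orientation: [[0.989, -0.149, 0.005], [-0.148, -0.989, -0.006], [0.006, 0.006, -1.0]]
force: [0.9, 0.2, -1.2]
finger_gap: 0.455
```

```bash
python3 -c "
from h import *
go(.4632,.0975,.19,-.051)
b=snap('side','s32')
cv2.imwrite('pics/z32.png',cv2.resize(b[50:200,230:350,::-1],None,fx=4,fy=4,interpolation=2))"
```

```text
shift cm [ -0.76 -46.98   0.54] cur [ 0.4009 -0.3682  0.198 ] yaw -0.149
spin -0.098
q6 46.85376663563544
after spin: tx,ty [  3.85 -46.83] tz 0.8
t 44.9833 F [ 0.9  0.2 -1.2] gap 0.4549573557532094
```

View pics/z32.png

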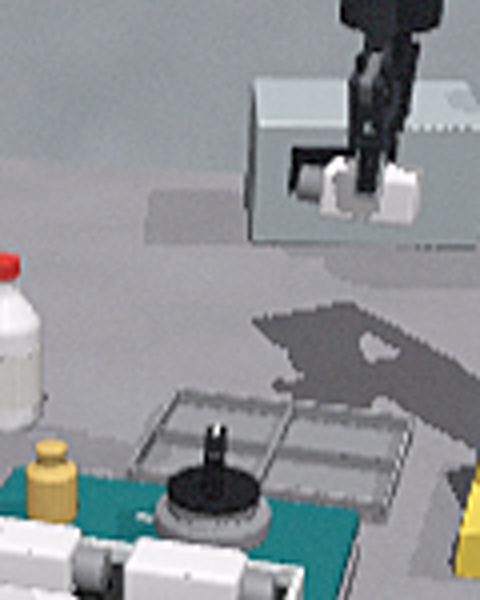

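Call:
servo_tool:
  steps:
    - [[1,0,0,0,-0.098],[1,0.35,-4.1,0,0],[1,0.35,-4.1,0,0],[1,0.35,-4.1,0,0],[1,0.35,-4.1,0,0],[1,0.35,-4.1,0,0],[1,0.35,-4.1,0,0],[1,0.35,-4.1,0,0],[1,0.35,-4.1,0,0],[1,0.35,-4.1,0,0],[1,0.35,-4.1,0,0],[1,0.35,-4.1,0,0]]

```text
time_s: 46.03
ee_pos: [0.4585, 0.0842, 0.1913]
orientation: [[0.999, -0.051, -0.005], [-0.051, -0.999, -0.0], [-0.005, 0.0, -1.0]]
force: [0.7, -0.6, 0.3]
finger_gap: 0.452
```

Call:
servo_tool:
  steps:
    - [[1,0,-1.7,0,0],[1,0,0,3,0],[1,0,0,4,0],[1,0,0,3,0],[1,0,0,1,0],[1,0,0,0,0],[1,0,0,0,0],[1,0,0,0,0]]

```text
time_s: 46.7
ee_pos: [0.4631, 0.099, 0.0854]
orientation: [[0.999, -0.052, 0.003], [-0.052, -0.999, 0.0], [0.003, -0.0, -1.0]]
force: [1.2, -0.1, -0.2]
finger_gap: 0.452
```

```bash
python3 -c "
from h import *
go(.4632,.0975,.0575,-.051)
b=snap('side','s33')
cv2.imwrite('pics/z33.png',cv2.resize(b[120:250,190:320,::-1],None,fx=4,fy=4,interpolation=2))"
```

```text
shift cm [0.01 0.15 2.79] cur [0.4631 0.099  0.0854] yaw -0.052
spin -0.001
q6 94.53409689814968
after spin: tx,ty [0.01 0.15] tz 2.79
t 46.7 F [ 1.2 -0.1 -0.2] gap 0.451829544783145
```

View pics/z33.png

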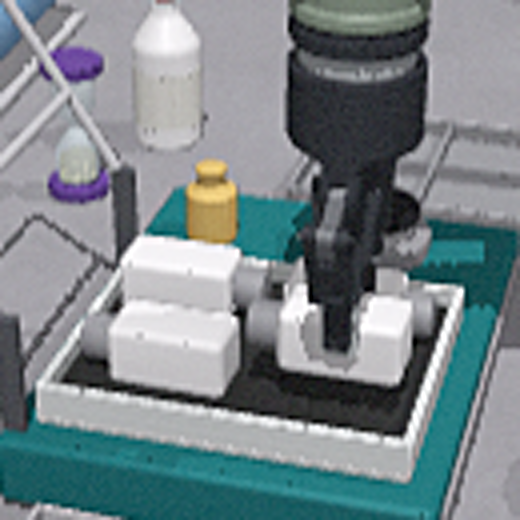

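Call:
servo_tool:
  steps:
    - [[1,-0.1,0.1,1.3,0],[1,0,0,1,0],[1,0,0,0.5,0],[1,0,0,0,0],[1,0,0,0,0],[0.35,0,0,0,0],[0.35,0,0,0,0],[0.35,0,0,0,0],[0.35,0,0,0,0],[0.35,0,0,0,0]]

```text
time_s: 47.58
ee_pos: [0.4605, 0.0982, 0.0559]
orientation: [[0.999, -0.051, -0.0], [-0.051, -0.999, 0.0], [-0.0, -0.0, -1.0]]
force: [0.0, -1.0, -0.5]
finger_gap: 0.653
```

Call:
servo_tool:
  steps:
    - [[0.35,0,0,-2,0],[0.35,0,0,-4,0],[0.35,0,0,-4,0],[0.35,0,0,-4,0],[0.35,0,0,0,0],[0.35,0,0,0,0]]

```text
time_s: 48.08
ee_pos: [0.4632, 0.0983, 0.1994]
orientation: [[0.999, -0.051, 0.008], [-0.051, -0.999, 0.0], [0.008, -0.001, -1.0]]
force: [-0.0, 0.4, -0.7]
finger_gap: 0.647
```

```bash
python3 -c "
from h import *
b=snap('side','s34');a=snap('top','t34')
cv2.imwrite('pics/z34.png',cv2.resize(b[120:250,190:320,::-1],None,fx=4,fy=4,interpolation=2))
cv2.imwrite('pics/z34t.png',cv2.resize(a[140:260,200:330,::-1],None,fx=4,fy=4,interpolation=2))
s=state();print(s['ee_pos'],s['joints'])"
```

```text
[0.45992743 0.09818682 0.19530328] [ 1.48825268e+00 -9.55554753e-01  1.02603925e+02  1.41752996e-03
  7.84174444e+01  9.44239285e+01]
```

View pics/z34.png

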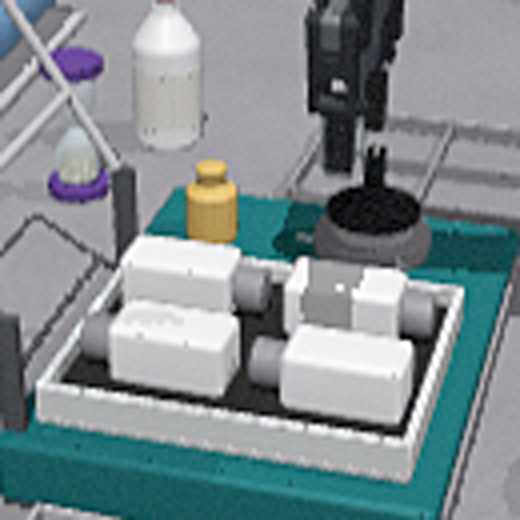

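View pics/z34t.png

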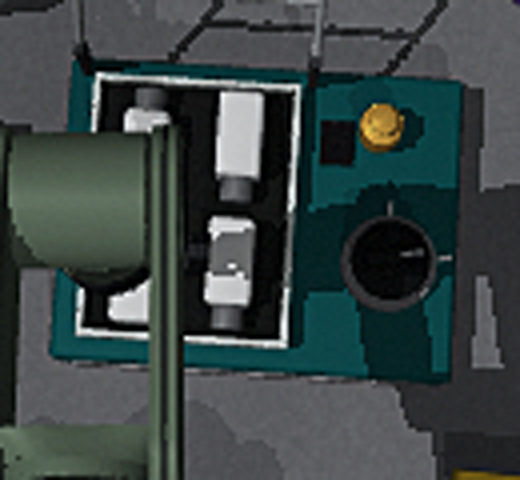

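All four bottles lie flat in the tray. Now moving to the knob.

```bash
python3 -c "
from h import *
go(.480,-.1186,.14,1.69)"
```

```text
shift cm [ 3.12 21.55  5.53] cur [0.4599 0.0982 0.1953] yaw -0.051
spin -1.741
q6 94.42392854668756
after spin: tx,ty [-21.76  -0.59] tz 5.53
t 48.1833 F [ 0.4 -0.8 -0.1] gap 0.6513790057725961
```

Call:
servo_tool:
  steps:
    - [[0.5,0.52,3.59,0,0],[0.5,0.52,3.59,0,0],[0.5,0.52,3.59,0,0],[0.5,0.52,3.59,0,0],[0.5,0.52,3.59,0,0],[0.5,0.52,3.59,0,0],[0.5,0,0,0,-0.12],[0.5,0,0,0,-0.12],[0.5,0,0,0,-0.12],[0.5,0,0,0,-0.12],[0.5,0,0,0,-0.12],[0.5,0,0,0,-0.12]]

```text
time_s: 49.18
ee_pos: [0.4789, -0.1179, 0.1931]
orientation: [[0.781, 0.624, -0.005], [0.624, -0.781, 0.002], [-0.003, -0.005, -1.0]]
force: [-0.3, 0.1, -0.1]
finger_gap: 0.496
```

Call:
servo_tool:
  steps:
    - [[0.5,0,0,0,-0.12],[0.5,0,0,0,-0.12],[0.5,0,0,0,-0.12],[0.5,0,0,0,-0.12],[0.5,0,0,0,-0.12],[0.5,0,0,0,-0.12],[0.5,0,0,0,-0.12],[0.5,0,0,0,-0.12],[0.5,0,0,0,-0.06],[0.5,0,0,0,0],[0.5,0,0,0,0]]

```text
time_s: 50.1
ee_pos: [0.4794, -0.118, 0.1939]
orientation: [[-0.116, 0.993, -0.004], [0.993, 0.116, 0.002], [0.002, -0.004, -1.0]]
force: [-0.5, 0.8, -0.3]
finger_gap: 0.501
```

```bash
python3 -c "
from h import *
go(.480,-.1186,.0592,1.70)"
```

```text
shift cm [-0.1   0.1  13.47] cur [ 0.4794 -0.118   0.1939] yaw 1.687
spin -0.013
q6 -30.54063012595933
after spin: tx,ty [-0.07  0.05] tz 13.47
t 50.1 F [-0.5  0.8 -0.3] gap 0.5009893969709989
```

Call:
servo_tool:
  steps:
    - [[0.5,-0.1,0.05,3,-0.01],[0.5,0,0,3,0],[0.5,0,0,3,0],[0.5,0,0,2,0],[0.5,0,0,1.5,0],[0.5,0,0,0.9,0],[0.5,0,0,0,0],[0.5,0,0,0,0]]

```text
time_s: 50.77
ee_pos: [0.481, -0.1193, 0.0616]
orientation: [[-0.127, 0.992, -0.001], [0.992, 0.127, 0.0], [0.001, -0.001, -1.0]]
force: [1.0, -0.1, 0.2]
finger_gap: 0.5
```

Call:
servo_tool:
  steps:
    - [[1,0,0,0,0],[1,0,0,0,0],[1,0,0,0,0],[1,0,0,0,0],[1,0,0,0,0],[1,0,0,0,0]]

```text
time_s: 51.27
ee_pos: [0.4828, -0.1199, 0.0632]
orientation: [[-0.127, 0.992, 0.003], [0.992, 0.127, -0.001], [-0.001, 0.003, -1.0]]
force: [2.3, 0.7, 3.4]
finger_gap: 0.15
```

Call:
servo_tool:
  steps:
    - [[1,0,0,0.5,0],[1,0,0,0.5,0],[1,0,0,0.2,0],[1,0,0,0,0],[1,0,0,0,0]]

```text
time_s: 51.68
ee_pos: [0.4829, -0.12, 0.0534]
orientation: [[-0.128, 0.992, 0.003], [0.992, 0.128, -0.001], [-0.001, 0.002, -1.0]]
force: [-4.7, 3.1, 20.9]
finger_gap: 0.154
```

Bar gripped and pressed fully (21 N). Turning back in two parts.

Call:
servo_tool:
  steps:
    - [[1,0,0,0,-0.06],[1,0,0,0,-0.06],[1,0,0,0,-0.08],[1,0,0,0,-0.08],[1,0,0,0,-0.08],[1,0,0,0,-0.08]]

```text
time_s: 52.18
ee_pos: [0.4832, -0.1199, 0.0534]
orientation: [[-0.541, 0.841, 0.003], [0.841, 0.541, -0.001], [-0.003, 0.002, -1.0]]
force: [-3.5, 3.4, 19.6]
finger_gap: 0.15
```

Call:
servo_tool:
  steps:
    - [[1,0,0,0,-0.08],[1,0,0,0,-0.08],[1,0,0,0,-0.08],[1,0,0,0,-0.08],[1,0,0,0,-0.08],[1,0,0,0,-0.08],[1,0,0,0,-0.08],[1,0,0,0,-0.08],[1,0,0,0,-0.08],[1,0,0,0,-0.08],[1,0,0,0,-0.08],[1,0,0,0,-0.07]]

```text
time_s: 53.18
ee_pos: [0.4835, -0.1194, 0.0534]
orientation: [[-0.999, 0.049, 0.004], [0.049, 0.999, -0.0], [-0.004, -0.0, -1.0]]
force: [-2.5, 5.1, 19.8]
finger_gap: 0.152
```

```bash
python3 -c "
from h import *
b=snap('side','s36')
cv2.imwrite('pics/z36.png',cv2.resize(b[100:250,170:330,::-1],None,fx=4,fy=4,interpolation=2))
s=state();print(s['ee_pos'],s['force'],s['moment'],s['orientation'][:2,0])"
```

```text
[ 0.48350975 -0.11942594  0.053391  ] [-2.81081734  5.10599637 20.06331956] [ 0.72002306  0.5518181  -0.04593367] [-0.99890283  0.04665909]
```

View pics/z36.png

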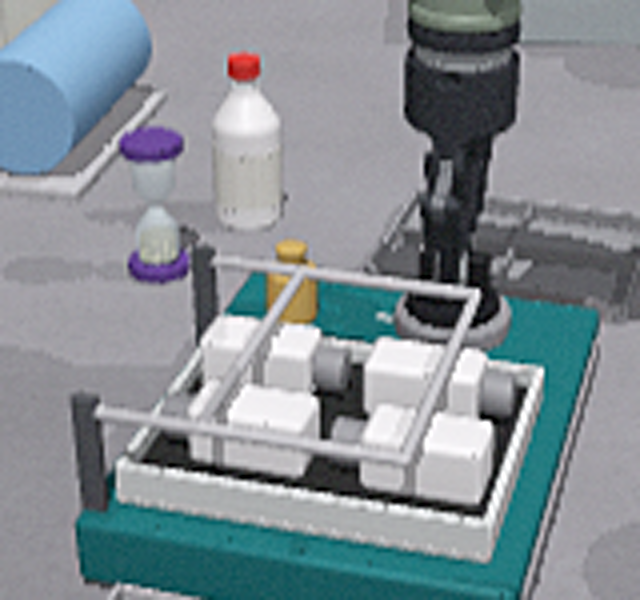

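The frame is closed over the bottles. Letting the knob up, then releasing.

Call:
servo_tool:
  steps:
    - [[1,0,0,-0.6,0],[1,0,0,-0.5,0],[1,0,0,0,0],[0.5,0,0,0,0],[0.5,0,0,0,0],[0.5,0,0,0,0],[0.5,0,0,0,0],[0.5,0,0,-2,0],[0.5,0,0,-4,0],[0.5,0,0,-4,0],[0.5,0,0,-4,0],[0.5,0,0,0,0]]

```text
time_s: 54.23
ee_pos: [0.4866, -0.122, 0.2099]
orientation: [[-0.998, 0.053, 0.015], [0.053, 0.999, -0.007], [-0.015, -0.006, -1.0]]
force: [1.7, -1.0, 1.7]
finger_gap: 0.5
```

Call:
servo_tool:
  steps:
    - [[0.5,1.5,-3,0,0],[0.5,1.5,-3,0,0],[0.5,1.5,-3,0,0],[0.5,1.5,-3,0,0],[0.5,1.5,-3,0,0],[0.5,1.5,-3,0,0],[0.5,0,0,0,0],[0.5,0,0,0,0],[0.5,0,0,0,0]]

```text
time_s: 54.98
ee_pos: [0.3816, -0.2939, 0.2002]
orientation: [[-0.999, 0.054, -0.001], [0.054, 0.999, 0.002], [0.001, 0.002, -1.0]]
force: [0.3, 0.7, -0.3]
finger_gap: 0.5
```

```bash
python3 -c "
from h import *
b=snap('side','s37');a=snap('top','t37')
cv2.imwrite('pics/z37.png',cv2.resize(b[120:345,150:330,::-1],None,fx=2.6,fy=2.6,interpolation=2))
cv2.imwrite('pics/z37t.png',cv2.resize(a[140:250,130:330,::-1],None,fx=4,fy=4,interpolation=2))
s=state();print(s['ee_pos'],s['force'],s['time_s'])"
```

```text
[ 0.38225253 -0.29331017  0.20051252] [-0.91113527 -0.06291091  0.70632556] 55.0833
```

View pics/z37.png

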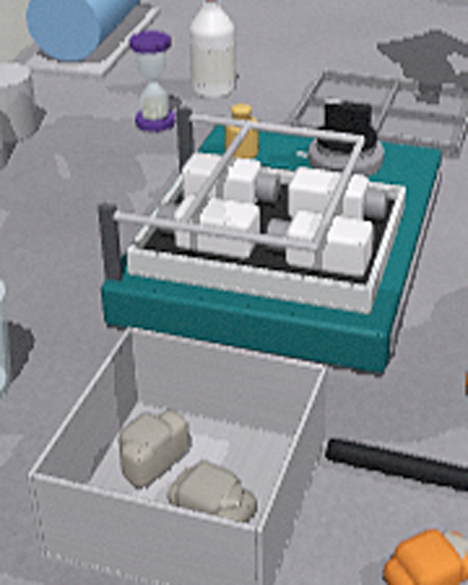

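View pics/z37t.png

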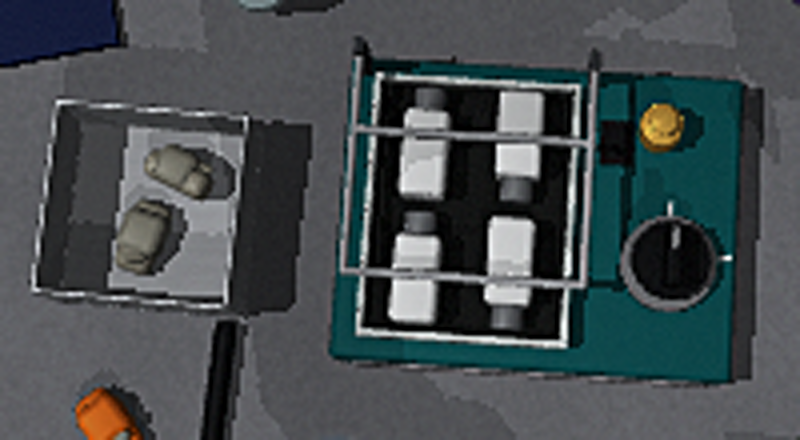

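All is as wanted: the frame is closed, four bottles lie flat and both lumps are in the bin. Last, I'll compare the knob height with the first picture.

```bash
python3 -c "
import cv2,numpy as np
for f in('s0','s37','s36'):
    g=cv2.imread(f'pics/{f}.png',0)
    print(f,g[150:180,284].tolist())
for a,b in (('t0','t37'),):
    A=cv2.imread(f'pics/{a}.png',0)[145:240,270:330].astype(int);B=cv2.imread(f'pics/{b}.png',0)[145:240,270:330].astype(int); print((abs(A-B)>40).sum())
"
```

```text
s0 [196, 190, 191, 187, 186, 226, 242, 245, 239, 172, 35, 42, 23, 29, 27, 24, 23, 23, 28, 28, 5, 149, 216, 202, 119, 30, 18, 21, 23, 84]
s37 [111, 109, 127, 155, 160, 156, 160, 160, 151, 96, 50, 40, 24, 27, 34, 36, 23, 36, 31, 21, 0, 142, 216, 202, 121, 16, 29, 23, 29, 89]
s36 [53, 66, 47, 35, 32, 31, 41, 30, 26, 35, 30, 33, 29, 28, 31, 32, 34, 35, 37, 45, 42, 144, 212, 202, 116, 13, 25, 25, 32, 55]
0
```

The bar's top edge is in the same pixel row as at the start, so the knob is up.

```bash
python3 -c "
from bench import job_done
print(job_done())"
```

```text
the job is handed in; nothing more can be done
None
```

The job is done and handed in at about 55 s of the 210 s allowed. I opened the hold-down frame with the selector, put both cement lumps in the waste bin, laid all four bottles flat in the tray, and closed the frame again.

**Last checks:**
- **Frame and knob:** the frame lies closed over the bottles. The knob is back at its starting angle and up; its top edge is in the same image row as at the start.
- **Bottles:** all four lie flat in the tray.
- **Lumps:** both are inside the bin. One had shifted a little within the bin since I dropped it, probably the announced knock.
- **Bystanders and arm:** the weight showed no change between the first and last pictures. I did not measure the other bystanders; the arm kept clear of them. It ended clear of everything.

**What disagreed:** the real fingertips sat about 34 mm higher than the reported tool position. My first grasp of the knob therefore closed above it on nothing. I confirmed the offset with the side camera and a light touch of about 7 N, and corrected for it in every later move.

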